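# Swap the two battery packs between sprung cradle and plate

## Robot

A 6-joint arm with a two-finger parallel gripper is mounted at the origin on a cart in front of the work surface, level with it; the furniture and walls round the work are solid. World frame = base frame: x ahead of the robot, y to its left, z up, the work surface at z = 0. Lengths are in m, angles in rad, forces in N, time in s.
With the tool pointing down it reaches from about 0.275 to 0.85 m from the base axis. Payload 5.2 kg.
Tool frame: the origin (TCP) lies at the very end of the fingers, on their centre line; the grasp point (between the pads) lies 19 mm behind it (grip_point_offset is the distance from the TCP to the grasp point, in m); z points along the fingers, x is the direction in which the jaws open and shut, and the axes are right-handed (so a half turn about z gives the same grasp; the last joint's range is limited). The gripper opens to 85 mm and grips with 20 to 120 N. Pads are 22 mm wide; open, the fingers measure 114 mm over their backs; the gripper's body (76 mm by 85 mm) begins 54 mm behind the grasp point. The pads swing forward as they close: fully open they stand 13 mm farther back than shut.
Start: joints at [-0.203, 0.259, 1.535, -0, 1.348, -0.203], TCP at [0.55, 0, 0.231] pointing down, gripper open.
Joint ranges: [-3.14, 3.14], [-0.91, 2.08], [0.19, 2.58], [-1.22, 4.36], [0.22, 2.71], [-3.12, 3.12]. Speed limits (rad/s): [2.57, 2.57, 3.14, 3.14, 3.14, 3.14].

## Interface

Orientations are given as [roll, pitch, yaw] about the fixed x, y, z axes, in that order (R = Rz(yaw) Ry(pitch) Rx(roll)).
In Python, from cell import * gives the robot as it stands. The module is installed in compiled form; this text tells all that it offers.
- The arm moves only by the tool drive_tool, never from a script. Its arguments are lists of equal length, an entry for each row: "slide": the shift along the world's x, y, z each as a share of 0.12 m, from -1 to 1, a list of three; "turn": the turn about the world's z as a share of 180 degrees, from -1 to 1; "hand": the closure, from 0 (fully open) to 1 (shut). A call has exactly 5 rows; each row is the pose to reach, as a shift and turn from the pose commanded when the call began, turning the shorter way round; what a row does not reach only later rows make up. A row lasts 1/12 s, in which the tool goes at most 41.7 mm and 7.16 degrees, less where a joint would pass 70% of its speed; a pose out of reach is approached as far as the arm can. A call with a number of a shift or a turn outside -1 to 1 is refused whole. A call with a gripper value outside its range is refused whole. The fingers move at their own pace and stop on an object; the grip force is fixed at half the most. Time passes only in rows, so rows that repeat a pose let the fingers close, or fill a call up. It gives the time, the measured TCP pose, the force and the opening at its end, in the units of the state.
- read_state(): the state, without advancing time (a new reading comes with each control period).
- snapshot(name): name is "scene" or "side" or "wrist"; returns a dict with "img" (400x640x3 uint8, red, green, blue), "range_z" (400x640 float32, m along the optical axis (not along the pixel's ray), 0 where there is no reading), "intrinsics" (3x3 intrinsics, pixels), "xyz" and "rotation" of the camera in the world. Camera axes: x right, y down, z forward; pixel columns grow to the right and rows downward; lengths in m; the calibration is good to about 2 mm. A picture is of the moment at which its call begins.
- hand_in(): hands the job in, once; it reports no verdict.
The state is a dict: "time_s": time; "joint_positions": joint angles; "qd": joint speeds; "tau": joint torques, N m; "ee_pos": TCP position; "eef_rot": TCP orientation; "contact_force": force on the tool from outside, world axes, zero at the start; "wrist_torque": the same for the moment, N m; "grip_width": finger opening in m.
Only numpy, scipy, OpenCV 4.12 (cv2) and the standard library are available. Lean on these libraries where they do the work, as an engineer would, in place of code of your own. Each camera call takes 0.05 s, during which the arm holds its last target.

## Task

Swap the two battery packs. Take the thick one out of the sprung cradle and lay it flat and lengthwise between the two low end bars of the plate, about midway across it, where the thin pack lies now; clamp the thin pack in the cradle, label side up as it lies now, flat on the cradle's floor and straight, with one end in the sprung jaw under its lip and the other end down behind the end stop. Leave the tape, brush and solder reel alone.

Things in the scene. Friction and masses are not known exactly. Their poses are not given: they have to be found in the camera images.
- cradle: Fixed aluminium cradle, base 168 x 60 x 6 mm. Origin under the base, below the pack place; x along it from the grey sprung jaw (-x end, nearer the robot) to the grey end stop, z up. Pack floor at z = 6 mm, no side walls. A pack cannot be lowered in level, as lip and stop overlap it: it goes in and out tilted about 20 degrees, jaw end down, stop end up.
- stop_face (a point): Foot of the end stop's inner face, at floor level, x = +45 mm in the cradle's frame. The stop is a fixed block 44 mm wide, 10 mm thick, 19 mm high above the floor.
- jaw_face (a point): Foot of the inner face of the sprung jaw, at floor level; x = -33 mm in the cradle's frame with nothing in the jaw. The jaw is a pocket open towards the stop: a top lip and two side cheeks 44 mm apart, all reaching 8 mm forward of this face. Lip: underside 35 mm, top 40 mm above the floor. An aluminium block 30 mm high stands behind, at x = -92 to -104 mm.
- jaw (a joint): How far the sprung jaw is pushed back towards the cradle's -x end, in m: 0 with nothing in it, 0.030 at most. The spring pushes towards the stop with about 5 N at 0 and 12.5 N at 0.030. About 0.010 with the thick pack clamped, 0.0055 with the thin one.
- plate: Fixed grey plate 132 x 90 x 6 mm, origin at the centre of its underside, x along its length, z up. Its top is at z = 6 mm. Across each end stands a low bar 8 mm high above the top, 80 mm long; the inner faces are at x = -54 and +54 mm.
- thick_pack_mid (a point): Centre of the thick black battery pack, a block 88 x 37 x 30 mm, 0.2 to 0.4 kg. x along its 88 mm length, y across its 37 mm width, z up through its 30 mm thickness. It starts clamped in the cradle, against the stop.
- thin_pack_mid (a point): Centre of the thin black battery pack, a block with rounded edges 84 x 29 x 19 mm, 0.1 to 0.2 kg. x along its 84 mm length, y across its 29 mm width, z up through its 19 mm thickness. It starts on the plate. Either end may go into the jaw.
- tape: Bystander: yellow tape roll lying flat, 62 mm across, 19 mm high; origin at the centre of its underside.
- brush: Bystander: flat brush lying, 141 mm long (about along y), 33 mm wide, 8 mm high; origin at the centre of its underside.
- reel: Bystander: white solder reel standing on its flange, 60 mm across, 36 mm high; origin at the centre of its underside.
Mind the look-alikes: they are no part of the job. Leave any green look-alike of the part that bears thick_pack_mid alone.

How it is judged:
By the outcome, as a careful person would: the job done as asked, in the order asked, and still so for the second after the job is handed in, with the robot touching nothing.
It also fails if it takes over 64 s, if anything falls off the work surface, if the arm or the gripper's body presses on something with over 40 N, if the wrist force passes 120 N, or if a joint passes its speed limit or range.

## Working session

There is one attempt and no reset: what is moved stays moved. The work goes in short steps, Python scripts to look and compute and a tool call to move; the robot and the scene stay as the last step left them, time stands still between calls to the robot, and variables do not carry over. Pictures are saved under pics/ and viewed, and the job is handed in when it is done.

Besides the shell and the picture viewer there is one more tool, called after ">>>" as a command line: name --pt "numbers of a row" for each row, then --argument value for the rest. drive_tool: Moves the arm, as the interface text tells. Shift numbers are shares of 0.12 m and turn numbers shares of 180 degrees, none past 1 either way. Its arguments: {"type":"object","properties":{"slide":{"type":"array","items":{"type":"array","items":{"type":"number"}}},"turn":{"type":"array","items":{"type":"number"}},"hand":{"type":"array","items":{"type":"number"}}},"required":["slide","turn","hand"]}

```bash
mkdir -p pics; python3 - <<'E'
from cell import *
import cv2,numpy as np
print(read_state())
for n in ("scene","side","wrist"):
    s=snapshot(n); cv2.imwrite(f"pics/{n}0.png",s["img"][:,:,::-1]); np.savez(f"pics/{n}0.npz",**s)
    print(n,s["xyz"],s["rotation"],s["intrinsics"])
E
```

```text
{'time_s': 0.0, 'joint_positions': array([-2.02824714e-01,  2.59317451e-01,  1.53610858e+00, -2.28649859e-05,
        1.34800065e+00, -2.02798562e-01]), 'qd': array([-0.00094535, -0.00028526, -0.00095874, -0.00051036,  0.00167511,
        0.00025225]), 'tau': array([ 1.06436883e-04, -4.46029150e+01, -2.90570551e+01, -7.42485804e-05,
        1.18754001e-02, -2.51378208e-05]), 'ee_pos': array([5.49458289e-01, 1.13224906e-04, 2.30478216e-01]), 'eef_rot': array([-3.14124509e+00,  1.80093455e-03, -2.07663017e-05]), 'contact_force': array([ 0.47426843,  0.22352691, -0.59668268]), 'wrist_torque': array([0.02083948, 0.0044129 , 0.01019944]), 'grip_width': 0.08527432899842616}
scene [-0.02704495 -0.72094734  0.97621453] [-2.48606098 -0.01672577 -0.80708403] [[496.56890141   0.         320.95405444]
 [  0.         496.56890141 195.12859607]
 [  0.           0.           1.        ]]
side [-0.11062642 -1.26678864  0.5697427 ] [-1.96589837  0.01830864 -0.54078711] [[445.54706929   0.         321.54372259]
 [  0.         445.54706929 193.76887081]
 [  0.           0.           1.        ]]
wrist [0.54915784 0.07800197 0.37080893] [ 2.83448943e+00  1.27154287e-03 -1.76173592e-04] [[350.36297691   0.         322.53944923]
 [  0.         350.36297691 193.83838214]
 [  0.           0.           1.        ]]
```

View pics/scene0.png

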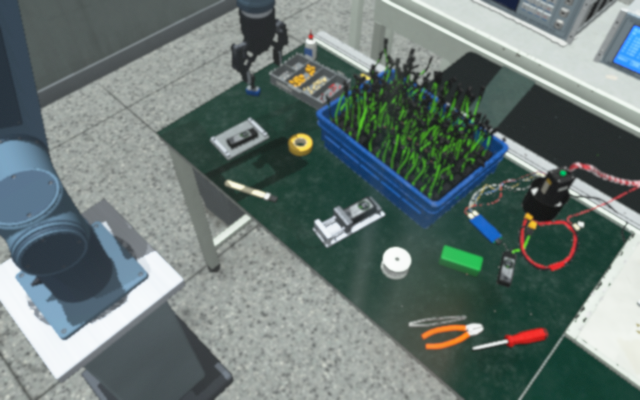

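View pics/side0.png

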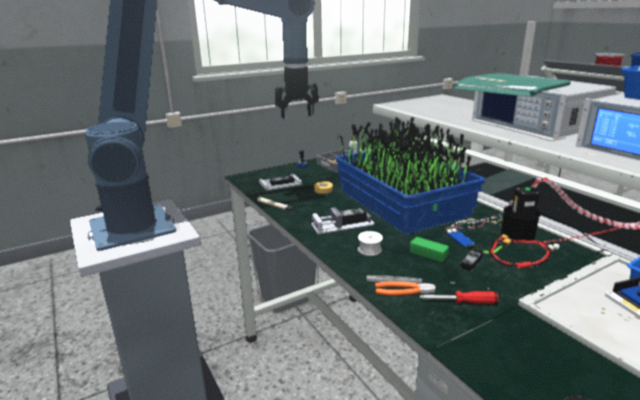

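View pics/wrist0.png

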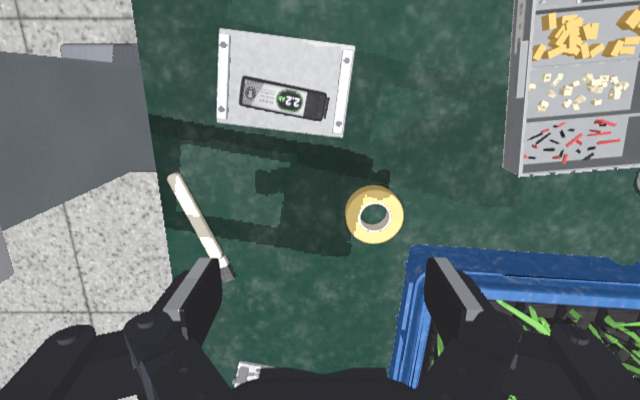

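```bash
cat > h.py <<'E'
import numpy as np,cv2
from scipy.spatial.transform import Rotation as R
def RT(s): return R.from_euler('xyz',s["rotation"]).as_matrix(),np.asarray(s["xyz"])
def P(s,u,v,z=None):
    K=s["intrinsics"];r,t=RT(s);d=np.array([(u-K[0,2])/K[0,0],(v-K[1,2])/K[1,1],1.]);w=r@d
    k=s["range_z"][int(round(v)),int(round(u))] if z is None else (z-t[2])/w[2]
    return t+k*w
def cloud(s):
    K=s["intrinsics"];r,t=RT(s);v,u=np.mgrid[0:400,0:640];Z=s["range_z"]
    p=np.stack([(u-K[0,2])/K[0,0]*Z,(v-K[1,2])/K[1,1]*Z,Z],-1)@r.T+t
    p[Z==0]=np.nan
    return p
def proj(s,p):
    K=s["intrinsics"];r,t=RT(s);c=(np.atleast_2d(p)-t)@r;q=c@K.T;return q[:,:2]/q[:,2:]
def crop(s,u0,v0,u1,v1,f,name,g=1.0):
    im=s["img"][v0:v1,u0:u1,::-1]; im=cv2.resize(im,None,fx=f,fy=f,interpolation=cv2.INTER_CUBIC)
    cv2.imwrite("pics/"+name,np.clip(im*g,0,255).astype(np.uint8))
E
python3 - <<'E'
from h import *
s=dict(np.load("pics/scene0.npz")); w=dict(np.load("pics/wrist0.npz"))
np.set_printoptions(precision=4,suppress=True)
crop(s,290,180,410,270,6,"c1.png",1.3)
crop(w,200,20,370,150,4.5,"c2.png",1.2)
c=cloud(s)
for uv in [(350,215),(365,235),(240,140),(300,145),(250,190),(396,262),(460,258),(330,120),(420,205),(400,140)]: print(uv,c[uv[1],uv[0]])
# height stats
m=(c[...,0]>.3)&(c[...,0]<.9)&(c[...,1]>-.35)&(c[...,1]<.1)
print("max z near", np.nanmax(c[m][:,2]))
cw=cloud(w)
for uv in [(220,30),(352,45),(220,122),(343,136),(285,100),(240,78),(325,95),(375,185)]: print(uv,cw[uv[1],uv[0]])
E
```

```text
(350, 215) [ 0.5118 -0.3202  0.0352]
(365, 235) [ 0.5137 -0.3685  0.0002]
(240, 140) [0.4965 0.0541 0.0226]
(300, 145) [ 0.6096 -0.056   0.0002]
(250, 190) [ 0.4116 -0.08    0.0058]
(396, 262) [ 0.4882 -0.475   0.0358]
(460, 258) [ 0.5998 -0.568   0.0273]
(330, 120) [ 0.66   -0.1151  0.0979]
(420, 205) [ 0.6108 -0.4365  0.089 ]
(400, 140) [ 0.7078 -0.2973  0.1233]
max z near 0.4495667760434018
(220, 30) [0.4505 0.1261 0.0037]
(352, 45) [0.5773 0.1129 0.003 ]
(220, 122) [0.4427 0.0393 0.0034]
(343, 136) [ 0.5704  0.0242 -0.0017]
(285, 100) [0.5126 0.0622 0.0227]
(240, 78) [0.4665 0.0825 0.0033]
(325, 95) [0.5511 0.0668 0.0212]
(375, 185) [ 0.6063 -0.0291  0.0009]
```

View pics/c1.png

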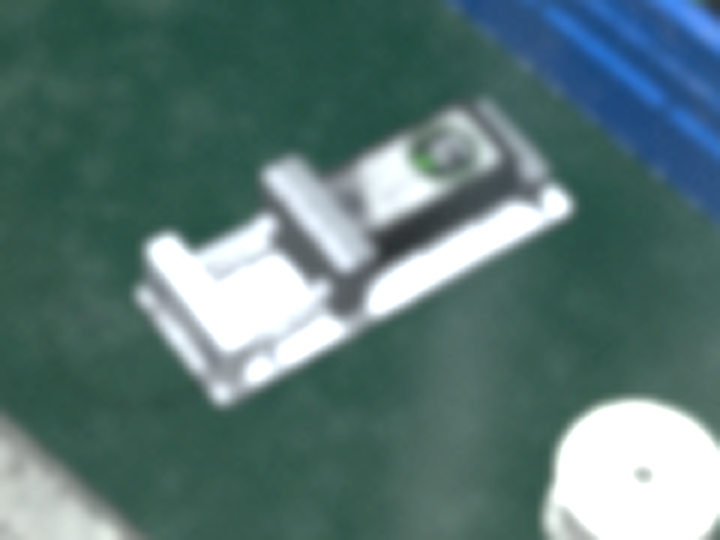

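View pics/c2.png

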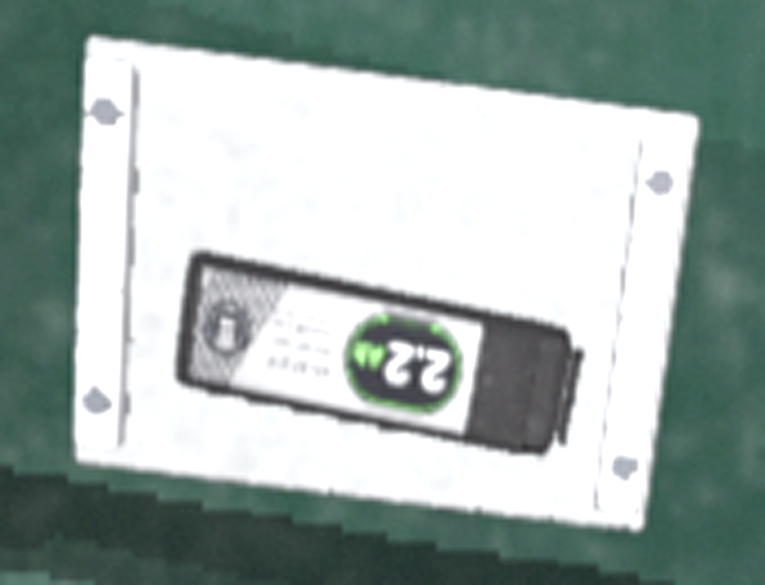

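```bash
python3 - <<'E'
from h import *
np.set_printoptions(precision=4,suppress=True)
s=dict(np.load("pics/scene0.npz")); 
c=cloud(s)
# top-down height map 5mm grid, region
x0,x1,y0,y1=.3,.9,-.7,.25;g=.0025
H=np.zeros((int((x1-x0)/g),int((y1-y0)/g)))
C=np.zeros(H.shape+(3,),np.uint8)
p=c.reshape(-1,3);col=s["img"].reshape(-1,3)
ok=np.isfinite(p).all(1);p=p[ok];col=col[ok]
i=((p[:,0]-x0)/g).astype(int);j=((p[:,1]-y0)/g).astype(int)
m=(i>=0)&(j>=0)&(i<H.shape[0])&(j<H.shape[1])
for a,b,z,k in zip(i[m],j[m],p[m,2],col[m]):
    if z>=H[a,b]: H[a,b]=z;C[a,b]=k
# up = +x, left=+y
im=C[::-1,::-1,::-1]; im=cv2.resize(im,None,fx=2,fy=2,interpolation=cv2.INTER_NEAREST)
cv2.imwrite("pics/top.png",im)
h=np.clip(H/.3*255,0,255).astype(np.uint8)
cv2.imwrite("pics/toph.png",cv2.resize(cv2.applyColorMap(h,cv2.COLORMAP_JET)[::-1,::-1],None,fx=2,fy=2,interpolation=cv2.INTER_NEAREST))
# planter blue pts
b=(col[:,2]>100)&(col[:,0]<80)&(p[:,0]>.45)&(p[:,0]<.9)&(p[:,1]>-.6)&(p[:,1]<.15)&(p[:,2]>.0)
q=p[b]; print(len(q),q.min(0),q.max(0))
for yy in np.arange(-.5,.05,.04):
    t=q[abs(q[:,1]-yy)<.01]
    if len(t): print(round(yy,2),"min x",t[:,0].min(), "z at",t[t[:,0].argmin(),2],"rim z",np.percentile(t[:,2],98), "minx rim", t[t[:,2]>.085][:,0].min() if (t[:,2]>.085).any() else None)
E
```

```text
4437 [ 0.5097 -0.5996  0.0001] [0.8998 0.0067 0.4441]
-0.5 min x 0.743482953742799 z at 0.15612979640637892 rim z 0.15764475191577448 minx rim 0.743482953742799
-0.46 min x 0.601969630718569 z at 0.12113429355168182 rim z 0.12140432505263218 minx rim 0.601969630718569
-0.42 min x 0.6048466020485879 z at 0.11504729263156788 rim z 0.12136442836976108 minx rim 0.6048466020485879
-0.38 min x 0.606908379096041 z at 0.12155953527583385 rim z 0.12154288730634293 minx rim 0.606908379096041
-0.34 min x 0.610334852897644 z at 0.12100732056163199 rim z 0.12178983646461308 minx rim 0.610334852897644
-0.3 min x 0.6138421039986073 z at 0.1139755205155435 rim z 0.1716168054642062 minx rim 0.6138421039986073
-0.26 min x 0.61696491042864 z at 0.11766540657706093 rim z 0.15697709341059815 minx rim 0.61696491042864
-0.22 min x 0.6203741704655775 z at 0.12294268351450721 rim z 0.12207682025999145 minx rim 0.6203741704655775
-0.18 min x 0.6225239179813893 z at 0.11836720741606555 rim z 0.13311446220833154 minx rim 0.6225239179813893
-0.14 min x 0.6252926008062542 z at 0.11395530685641275 rim z 0.17636313575945628 minx rim 0.6252926008062542
-0.1 min x 0.6285245796038123 z at 0.11581580168226346 rim z 0.12321858639511273 minx rim 0.6285245796038123
-0.02 min x 0.5117320602312356 z at 0.4413429045255284 rim z 0.44313884096613265 minx rim 0.5117320602312356
```

View pics/top.png

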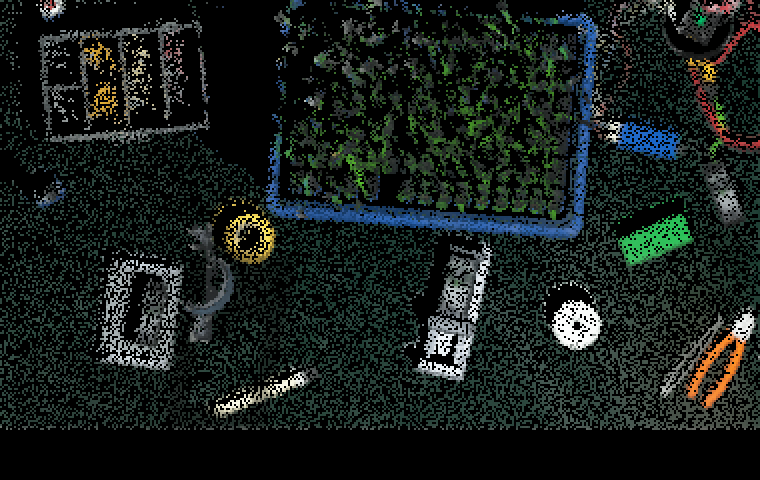

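View pics/toph.png

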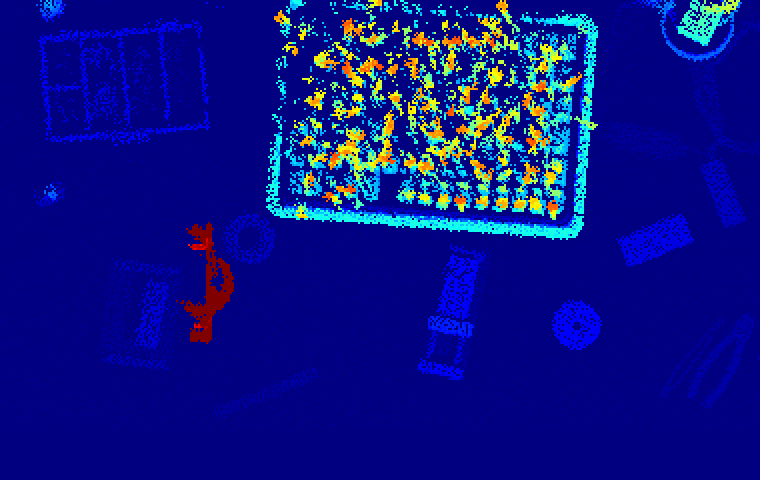

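```bash
python3 - <<'E'
from h import *
np.set_printoptions(precision=4,suppress=True)
w=dict(np.load("pics/wrist0.npz"))
f=lambda a,b,z:P(w,200+a/4.5-.4,20+b/4.5-.4,z)
L=[f(a,b,.025) for a,b in [(200,253),(575,328),(180,382),(548,452)]]
for l in L: print(l)
L=np.array(L);print("thin c",L.mean(0),"len",np.linalg.norm(L[1]-L[0]),np.linalg.norm(L[3]-L[2]),"wid",np.linalg.norm(L[2]-L[0]),"yaw",np.degrees(np.arctan2(*(L[1]-L[0]+L[3]-L[2])[1::-1])))
Q=np.array([f(a,b,z) for a,b,z in [(92,37,.006),(698,118,.006),(76,462,.006),(642,528,.006)]])
print(Q,"plate c",Q.mean(0),np.linalg.norm(Q[1]-Q[0]),np.linalg.norm(Q[3]-Q[2]),np.linalg.norm(Q[2]-Q[0]),np.linalg.norm(Q[3]-Q[1]),"yaw",np.degrees(np.arctan2(*(Q[1]-Q[0]+Q[3]-Q[2])[1::-1])))
c=cloud(w);m=(abs(c[...,2]-.025)<.006)&(c[...,1]>.02)&(c[...,1]<.15)&(c[...,0]<.6)
pts=c[m][:,:2].astype(np.float32)*1000
print(len(pts),cv2.minAreaRect(pts),c[m][:,2].mean())
E
```

```text
[0.4753 0.0842 0.025 ]
[0.5533 0.0692 0.025 ]
[0.4692 0.0581 0.025 ]
[0.5476 0.0435 0.025 ]
thin c [0.5113 0.0637 0.025 ] len 0.07946723403431608 0.079706974065082 wid 0.02672444349607992 yaw -10.739270746320324
[[0.4513 0.1277 0.006 ]
 [0.5797 0.1119 0.006 ]
 [0.4399 0.0393 0.006 ]
 [0.5692 0.0243 0.006 ]] plate c [0.51   0.0758 0.006 ] 0.1293260075322517 0.13019430654215927 0.08913790548375053 0.08818235508823084 yaw -6.832159487299721
2489 ((509.6443786621094, 63.45525360107422), (28.446392059326172, 83.29102325439453), 78.8488998413086) 0.021987823445239866
```

>>> drive_tool --pt "-0.2 0.3 0" --pt "-0.4 0.6 0" --pt "-0.4 0.6 0" --pt "-0.4 0.6 0" --pt "-0.4 0.6 0" --turn '[0,0,0,0,0]' --hand '[0,0,0,0,0]'

```text
time_s: 0.57
ee_pos: [0.5022, 0.0721, 0.2314]
eef_rot: [3.141, -0.001, 0.001]
contact_force: [0.4, 0.1, 0.6]
grip_width: 0.0852
```

>>> drive_tool --pt "0 0 0" --pt "0 0 0" --pt "0 0 0" --pt "0 0 0" --pt "0 0 0" --turn '[0.039,0.078,0.117,0.156,0.195]' --hand '[0,0,0,0,0]'

```text
time_s: 0.98
ee_pos: [0.503, 0.0706, 0.2311]
eef_rot: [3.141, 0.0, 0.617]
contact_force: [0.5, -0.0, -0.6]
grip_width: 0.0851
```

>>> drive_tool --pt "0 0 0" --pt "0 0 0" --pt "0 0 -0.1" --pt "0 0 -0.2" --pt "0 0 -0.4" --turn '[0.039,0.078,0.117,0.156,0.195]' --hand '[0,0,0,0,0]'

```text
time_s: 1.4
ee_pos: [0.5048, 0.0705, 0.1848]
eef_rot: [3.136, -0.001, 1.23]
contact_force: [1.2, 0.4, -0.6]
grip_width: 0.0857
```

>>> drive_tool --pt "0 -0.03 0" --pt "0.06 -0.07 -0.1" --pt "0.06 -0.07 -0.3" --pt "0.06 -0.07 -0.5" --pt "0.06 -0.07 -0.5" --turn '[0.035,0.049,0.049,0.049,0.049]' --hand '[0,0,0,0.2,0.2]'

```text
time_s: 1.82
ee_pos: [0.507, 0.0624, 0.119]
eef_rot: [-3.134, 0.001, 1.377]
contact_force: [-2.3, -0.4, -1.1]
grip_width: 0.0684
```

```bash
python3 - <<'E'
from cell import *
from h import *
np.set_printoptions(precision=4,suppress=True)
for n in ("wrist","scene"):
    s=snapshot(n); cv2.imwrite(f"pics/{n}1.png",s["img"][:,:,::-1]); np.savez(f"pics/{n}1.npz",**s)
st=read_state();print(st["ee_pos"],st["eef_rot"],st["grip_width"],st["joint_positions"])
E
```

```text
[0.5093 0.0627 0.1228] [-3.1395  0.0004  1.3779] 0.06811260975952581 [-0.095   0.2962  1.7711 -0.0003  1.0764 -1.4728]
```

View pics/wrist1.png

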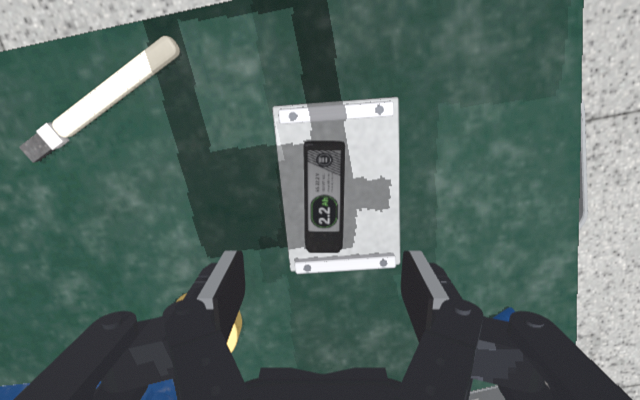

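```bash
cat >> h.py <<'E'
def rect(c,zlo,zhi,box):
    m=(c[...,2]>zlo)&(c[...,2]<zhi)&(c[...,0]>box[0])&(c[...,0]<box[1])&(c[...,1]>box[2])&(c[...,1]<box[3])
    p=c[m]; (cx,cy),(w,h),a=cv2.minAreaRect((p[:,:2]*1000).astype(np.float32))
    if w<h: w,h,a=h,w,a+90
    return len(p),(round(cx,1),round(cy,1)),(round(w,1),round(h,1)),round((a+90)%180-90,2),p[:,2].mean().round(4)
E
python3 - <<'E'
from h import *
w=dict(np.load("pics/wrist1.npz"));c=cloud(w)
print("thin",rect(c,.017,.03,(.45,.57,.03,.11)))
print("plate",rect(c,.003,.03,(.42,.6,.01,.14)))
print("bars",rect(c,.009,.017,(.42,.6,.01,.14)))
crop(w,265,90,410,280,3,"c3.png")
for n in ("wrist","scene"):
  pass
w=dict(np.load("pics/wrist0.npz"));c=cloud(w)
print("plate",rect(c,.003,.03,(.42,.6,.01,.14)))
E
```

```text
thin (4341, (508.9, 63.1), (82.9, 28.9), -11.35, np.float64(0.0219))
plate (17246, (508.8, 75.8), (131.5, 89.6), -6.93, np.float64(0.0098))
bars (2997, (509.1, 75.9), (128.1, 80.1), -6.96, np.float64(0.0115))
plate (10222, (509.5, 76.2), (131.2, 89.5), -6.93, np.float64(0.0098))
```

View pics/c3.png

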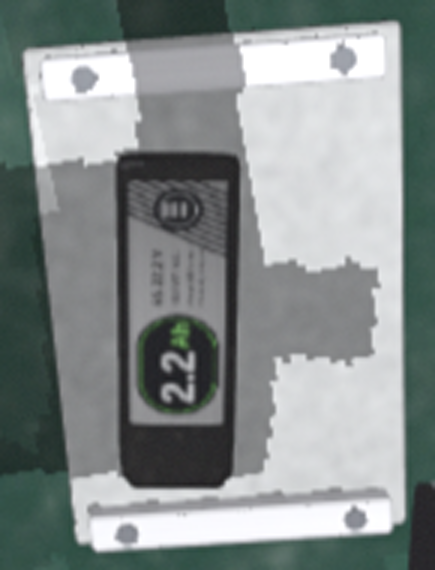

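>>> drive_tool --pt "0 0 -0.3" --pt "0 0 -0.6" --pt "0 0 -0.85" --pt "0 0 -0.95" --pt "0 0 -0.95" --turn '[0,0,0,0,0]' --hand '[0.2,0.2,0.2,0.2,0.2]'

```text
time_s: 2.33
ee_pos: [0.5085, 0.0633, 0.0078]
eef_rot: [-3.138, 0.0, 1.379]
contact_force: [-0.9, -0.5, 0.2]
grip_width: 0.0682
```

>>> drive_tool --pt "0 0 0" --pt "0 0 0" --pt "0 0 0" --pt "0 0 0" --pt "0 0 0" --turn '[0,0,0,0,0]' --hand '[0.6,1,1,1,1]'

```text
time_s: 2.75
ee_pos: [0.5111, 0.0634, 0.0116]
eef_rot: [3.137, -0.0, 1.379]
contact_force: [-0.6, -0.8, 5.6]
grip_width: 0.0271
```

>>> drive_tool --pt "0 0 0.2" --pt "0 -0.1 0.5" --pt "0 -0.4 0.5" --pt "0 -0.7 0.5" --pt "0 -1 0.5" --turn '[0,0,0,0,0]' --hand '[1,1,1,1,1]'

```text
time_s: 3.17
ee_pos: [0.5102, -0.0575, 0.0716]
eef_rot: [3.137, 0.001, 1.381]
contact_force: [-0.0, 0.1, -1.4]
grip_width: 0.0271
```

>>> drive_tool --pt "0 -0.3 0" --pt "0.05 -0.6 0" --pt "0.1 -0.86 0" --pt "0.1 -0.86 -0.25" --pt "0.1 -0.86 -0.25" --turn '[0,0,0,0,0]' --hand '[1,1,1,1,1]'

```text
time_s: 3.58
ee_pos: [0.52, -0.1612, 0.0373]
eef_rot: [-3.139, -0.001, 1.376]
contact_force: [-1.5, 2.0, -2.8]
grip_width: 0.0269
```

```bash
python3 - <<'E'
from cell import *
from h import *
np.set_printoptions(precision=4,suppress=True)
for n in ("wrist",):
    s=snapshot(n); cv2.imwrite(f"pics/{n}2.png",s["img"][:,:,::-1]); np.savez(f"pics/{n}2.npz",**s)
st=read_state();print(st["ee_pos"],st["eef_rot"],st["grip_width"],st["contact_force"])
E
```

```text
[ 0.5196 -0.1598  0.0383] [-3.1378 -0.0013  1.3771] 0.027235529119990377 [-0.5852  0.7436 -1.5187]
```

View pics/wrist2.png

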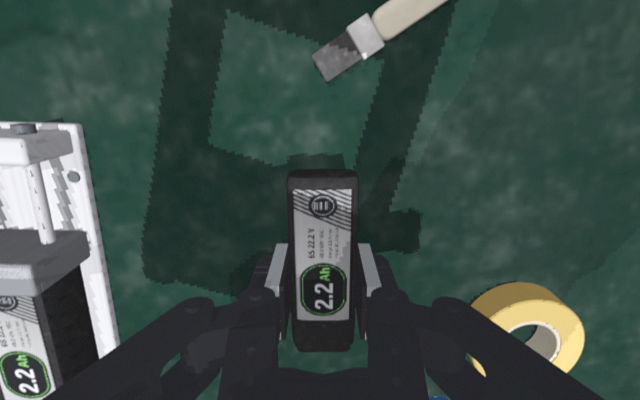

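>>> drive_tool --pt "0 0 -0.15" --pt "0 0 -0.25" --pt "0 0 -0.275" --pt "0 0 -0.275" --pt "0 0 -0.275" --turn '[0,0,0,0,0]' --hand '[1,1,1,0.6,0.2]'

```text
time_s: 4.05
ee_pos: [0.522, -0.1593, 0.0077]
eef_rot: [3.14, 0.001, 1.38]
contact_force: [0.7, -0.6, 1.1]
grip_width: 0.0452
```

>>> drive_tool --pt "0 0 0" --pt "0 0 0.3" --pt "0 0 0.6" --pt "0 0 0.9" --pt "0 0 1" --turn '[0,0,0,0,0]' --hand '[0.2,0.2,0.2,0.2,0.2]'

```text
time_s: 4.47
ee_pos: [0.5242, -0.1609, 0.133]
eef_rot: [3.132, 0.003, 1.38]
contact_force: [1.4, -0.1, 1.1]
grip_width: 0.0683
```

>>> drive_tool --pt "0 -0.2 0.3" --pt "0 -0.5 0.3" --pt "-0.1 -0.8 0.3" --pt "-0.2 -0.9 0.3" --pt "-0.2 -0.9 0.3" --turn '[0,0,0,0,0]' --hand '[0.2,0.2,0.2,0.2,0.2]'

```text
time_s: 4.88
ee_pos: [0.4959, -0.2709, 0.1638]
eef_rot: [3.14, 0.002, 1.376]
contact_force: [-0.0, 1.1, -0.1]
grip_width: 0.0684
```

```bash
python3 - <<'E'
from cell import *
from h import *
np.set_printoptions(precision=4,suppress=True)
for n in ("wrist",):
    s=snapshot(n); cv2.imwrite(f"pics/{n}3.png",s["img"][:,:,::-1]); np.savez(f"pics/{n}3.npz",**s)
st=read_state();print(st["ee_pos"],st["eef_rot"],st["grip_width"],st["contact_force"])
c=cloud(s)
print("thin",rect(c,.01,.03,(.45,.59,-.2,-.12)))
print("lip",rect(c,.04,.055,(.4,.6,-.4,-.22)))
print("thick",rect(c,.03,.037,(.4,.6,-.4,-.22)))
print("base all",rect(c,.003,.055,(.38,.61,-.4,-.22)))
E
```

```text
[ 0.4966 -0.269   0.1635] [3.1403 0.0007 1.3762] 0.06841256467859749 [-0.5471  0.3417  0.312 ]
thin (3222, (519.0, -158.2), (84.5, 29.6), -10.78, np.float64(0.0157))
lip (1372, (493.8, -312.3), (53.6, 16.3), 77.57, np.float64(0.0434))
thick (4768, (507.0, -315.3), (148.7, 55.4), -12.88, np.float64(0.0336))
base all (11221, (512.9, -316.4), (168.8, 59.7), -12.88, np.float64(0.0243))
```

View pics/wrist3.png

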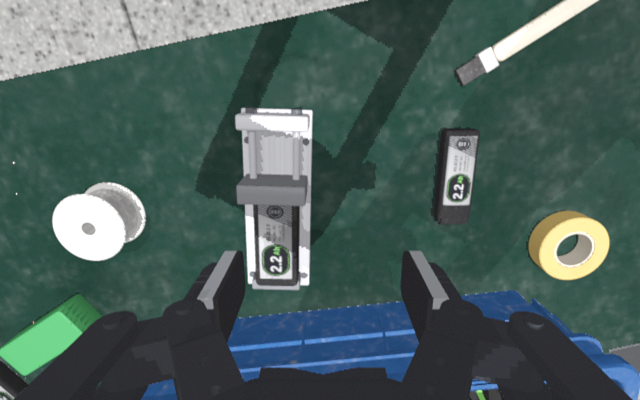

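```bash
python3 - <<'E'
from h import *
w=dict(np.load("pics/wrist3.npz"));c=cloud(w)
crop(w,225,100,325,300,3.0,"c4.png",1.0)
# rotate into cradle axes about base centre, histogram of heights along centreline
a=np.radians(-12.88);e=np.array([np.cos(a),np.sin(a)]);n=np.array([-e[1],e[0]])
d=c[...,:2]-np.array([.5129,-.3164]);X=d@e*1000;Y=d@n*1000;Z=c[...,2]*1000
for lo in range(-90,92,2):
    m=(X>=lo)&(X<lo+2)&(abs(Y)<12)
    if m.sum(): 
        z=Z[m];print(lo+1,m.sum(),np.percentile(z,[10,50,90]).round(1),end=" | ")
print()
m=(Z>30)&(Z<37)&(X>10)&(X<45);print("thick Y",np.percentile(Y[m],[1,50,99]),np.percentile(X[m],[1,99]))
m=(Z>38);mm=m&(abs(X)<60)&(abs(Y)<40);print("lip X,Y",np.percentile(X[mm],[1,50,99]),np.percentile(Y[mm],[1,50,99]))
E
```

```text
-89 66 [-3.2 -2.5 -1.7] | -87 72 [-3.2 -2.4 -1.3] | -85 69 [-3.3 -2.4 -1.3] | -83 84 [-3.1 -1.1  3.7] | -81 168 [ 2.8 11.4 30.7] | -79 90 [32.1 33.3 34.1] | -77 84 [32.8 33.5 34.7] | -75 85 [32.8 33.6 34.4] | -73 79 [32.6 33.4 34.5] | -71 82 [32.6 33.5 34.6] | -69 59 [31.9 32.8 33.7] | -65 14 [3.1 3.7 4.2] | -63 69 [2.7 3.5 4.3] | -61 64 [2.6 3.6 4.4] | -59 65 [3.  3.5 4.3] | -57 68 [2.4 3.4 4.2] | -55 61 [2.7 3.4 4.2] | -53 70 [2.9 3.7 4.5] | -51 64 [2.8 3.7 4.7] | -49 62 [2.5 3.3 4.2] | -47 63 [2.6 3.5 4.3] | -45 258 [  3.3 236.5 243.7] | -43 921 [231.3 237.  243.6] | -41 129 [  2.8 212.6 239.6] | -39 1542 [210.4 218.7 225.4] | -37 1342 [176.1 197.2 219.6] | -35 313 [  3.7 197.8 219.6] | -33 1320 [179.4 206.8 221.8] | -31 463 [  3.9 208.3 223.3] | -29 443 [  3.8 206.5 223.1] | -27 820 [ 11.5  43.1 222.6] | -25 406 [ 43.6 205.6 223.3] | -23 401 [ 43.5 220.2 223.3] | -21 382 [ 43.7 203.6 223.3] | -19 313 [ 43.4 196.6 223.2] | -17 187 [ 43.1 179.8 200.3] | -15 100 [ 42.5  44.  195.7] | -13 71 [42.8 43.5 44.1] | -11 12 [42.3 42.6 43.3] | -9 14 [33.5 34.4 35.1] | -7 63 [32.9 33.8 34.4] 
[... 512 characters left out ...]
6 34.5] | 37 55 [33.1 33.7 34.6] | 39 65 [33.  33.8 34.4] | 41 55 [32.9 33.6 34.6] | 43 55 [33.2 33.7 34.5] | 45 61 [32.9 33.9 34.7] | 47 51 [33.  33.7 34.6] | 49 59 [33.  33.7 34.5] | 51 52 [33.2 33.9 34.6] | 53 54 [33.  33.8 34.8] | 55 55 [33.1 33.8 34.6] | 57 56 [32.9 33.7 34.4] | 59 52 [32.8 33.7 34.4] | 61 57 [32.9 33.5 34.3] | 63 52 [32.8 33.6 34.5] | 65 51 [32.6 33.8 34.4] | 67 43 [32.5 33.2 33.8] | 69 1 [31.4 31.4 31.4] | 73 1 [23.6 23.6 23.6] | 75 36 [22.1 22.9 23.4] | 77 44 [21.9 22.4 23.2] | 79 4 [21.2 21.5 22. ] | 
thick Y [-181.69663899 -134.02590166   19.12143625] [10.2592335  44.39692373]
lip X,Y [-44.60914934 -37.51177579 -14.33754064] [-25.31357734  -0.88194732  38.14875042]
```

View pics/c4.png

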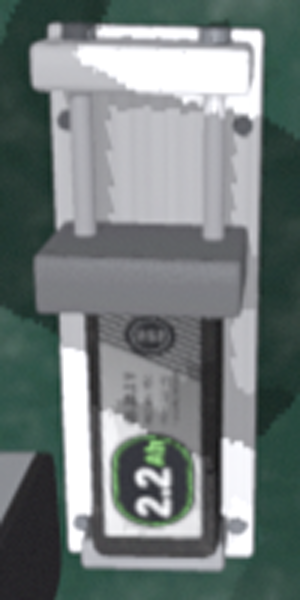

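>>> drive_tool --pt "0.12 -0.2 0" --pt "0.12 -0.39 -0.2" --pt "0.12 -0.39 -0.4" --pt "0.12 -0.39 -0.6" --pt "0.12 -0.39 -0.6" --turn '[-0.01,-0.01,-0.01,-0.01,-0.01]' --hand '[0.2,0.2,0.2,0.2,0.2]'

```text
time_s: 5.35
ee_pos: [0.5097, -0.3112, 0.086]
eef_rot: [-3.134, -0.005, 1.348]
contact_force: [-0.9, 1.2, -1.0]
grip_width: 0.0681
```

```bash
python3 - <<'E'
from cell import *
from h import *
np.set_printoptions(precision=4,suppress=True)
for n in ("wrist","side"):
    s=snapshot(n); cv2.imwrite(f"pics/{n}4.png",s["img"][:,:,::-1]); np.savez(f"pics/{n}4.npz",**s)
    if n=="side": crop(s,230,150,430,270,4,"c5.png",1.2)
st=read_state();print(st["ee_pos"],st["eef_rot"],st["grip_width"],st["contact_force"])
E
```

```text
[ 0.5118 -0.3129  0.0903] [-3.1401 -0.0013  1.3489] 0.0684231235300137 [0.6756 0.0639 0.7894]
```

View pics/wrist4.png

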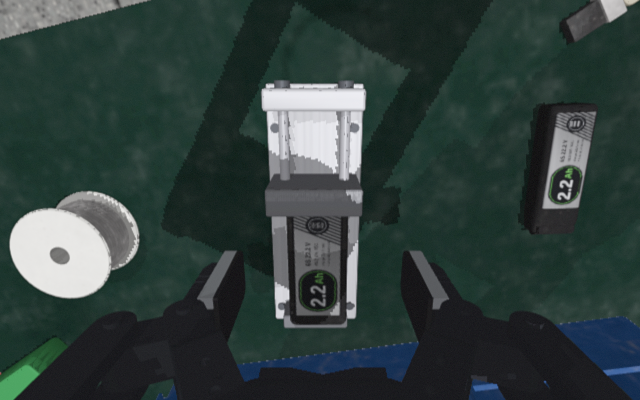

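View pics/c5.png

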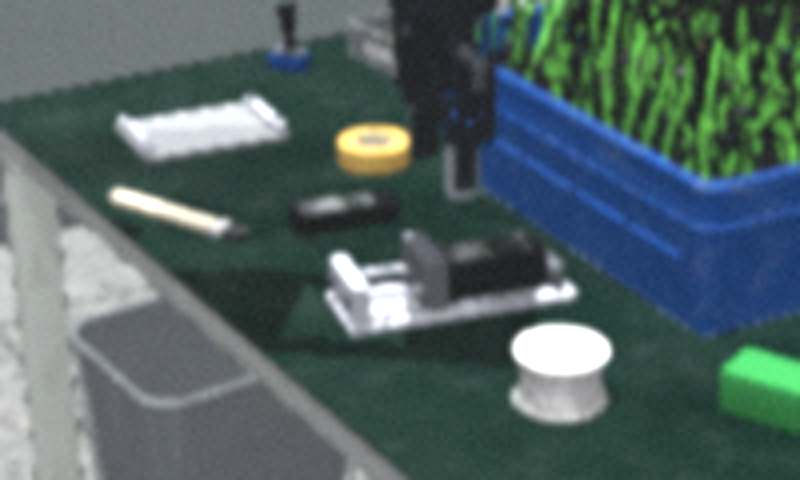

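>>> drive_tool --pt "0 -0.02 -0.25" --pt "0 -0.02 -0.5" --pt "0 -0.02 -0.65" --pt "0 -0.02 -0.67" --pt "0 -0.02 -0.67" --turn '[0,0,0,0,0]' --hand '[0.2,0.2,0.2,0.2,0.2]'

```text
time_s: 5.87
ee_pos: [0.5123, -0.3164, 0.0108]
eef_rot: [3.141, 0.0, 1.349]
contact_force: [-0.6, -0.2, 0.3]
grip_width: 0.0687
```

>>> drive_tool --pt "0 0 0" --pt "0 0 0" --pt "0 0 0" --pt "0 0 0" --pt "0 0 0" --turn '[0,0,0,0,0]' --hand '[0.6,1,1,1,1]'

```text
time_s: 6.28
ee_pos: [0.5134, -0.3159, 0.0127]
eef_rot: [3.138, -0.001, 1.348]
contact_force: [1.4, 7.2, 7.7]
grip_width: 0.0358
```

>>> drive_tool --pt "-0.01 0 0.03" --pt "-0.02 0 0.06" --pt "-0.02 0 0.09" --pt "-0.02 0 0.12" --pt "-0.02 0 0.12" --turn '[0,0,0,0,0]' --hand '[1,1,1,1,1]'

```text
time_s: 6.7
ee_pos: [0.5076, -0.3161, 0.0194]
eef_rot: [-3.138, -0.002, 1.347]
contact_force: [6.5, -7.6, -41.8]
grip_width: 0.0353
```

```bash
cat > look.py <<'E'
from cell import *
from h import *
import sys
np.set_printoptions(precision=4,suppress=True)
k=sys.argv[1]
for n in sys.argv[2].split(","):
    s=snapshot(n); np.savez(f"pics/{n}{k}.npz",**s); cv2.imwrite(f"pics/{n}{k}.png",s["img"][:,:,::-1])
    if n=="side": crop(s,290,175,410,255,6,f"sc{k}.png",1.3)
    if n=="scene": crop(s,290,150,410,260,6,f"ss{k}.png",1.2)
st=read_state();print(st["time_s"],st["ee_pos"],st["eef_rot"],st["grip_width"],st["contact_force"],st["wrist_torque"])
E
python3 look.py 5 wrist,side
```

```text
6.8 [ 0.5079 -0.3161  0.0194] [-3.1379 -0.0019  1.3474] 0.03564846983270274 [  6.2546  -7.1485 -41.5734] [-1.2392 -1.5633  0.0331]
```

View pics/sc5.png

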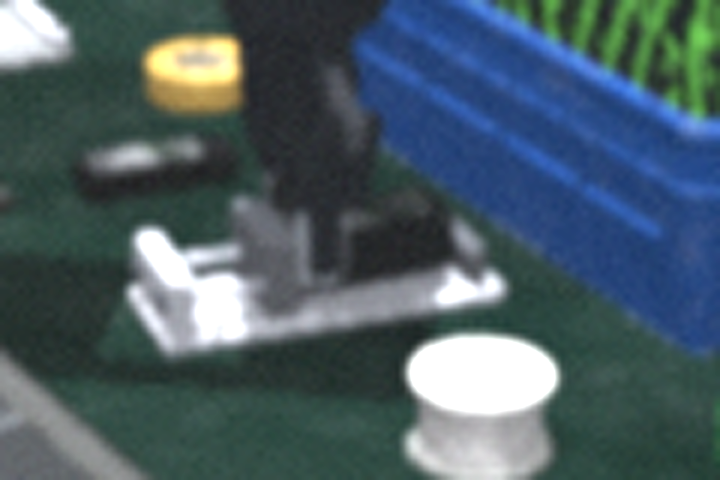

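View pics/wrist5.png

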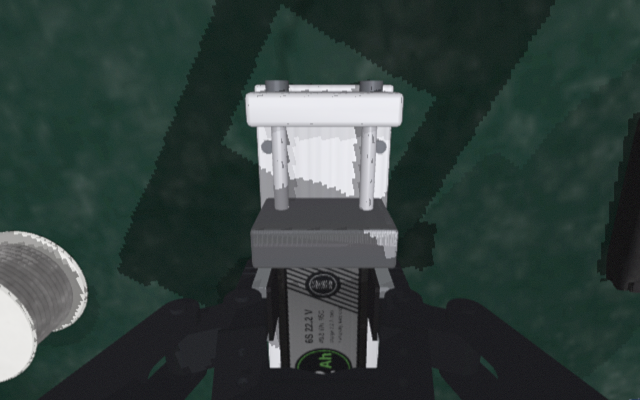

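```bash
cat >> h.py <<'E'
A=np.radians(-12.88);E_=np.array([np.cos(A),np.sin(A),0]);N_=np.array([-E_[1],E_[0],0]);O_=np.array([.4895,-.3110,0])
def cr(x,y,z): return O_+E_*x/1000+N_*y/1000+np.array([0,0,(z+6)/1000])  # z above floor, mm
E
python3 - <<'E'
from h import *
s=dict(np.load("pics/side5.npz"))
im=cv2.resize(s["img"][175:255,290:410,::-1],None,fx=6,fy=6,interpolation=cv2.INTER_CUBIC)
def dot(p,c):
    u,v=proj(s,p)[0];cv2.circle(im,(int((u-290+.5)*6),int((v-175+.5)*6)),4,c,-1)
for x in (-43,45):
    for y in (-18.5,):
        for z in (0,30): dot(cr(x,y,z),(0,0,255))
for x in (11,33):dot(cr(x,-18.5,8),(0,255,255))
dot(np.array([.508,-.316,.0194]),(255,0,255))
dot(cr(60,-30,0),(0,255,0));dot(cr(-108,-30,0),(0,255,0))
cv2.imwrite("pics/o5.png",im)
d=np.array([.5079,-.3161,0])-O_;print(d@E_,d@N_)
E
```

```text
0.01907387899134983 -0.0008701380484408654
```

View pics/o5.png

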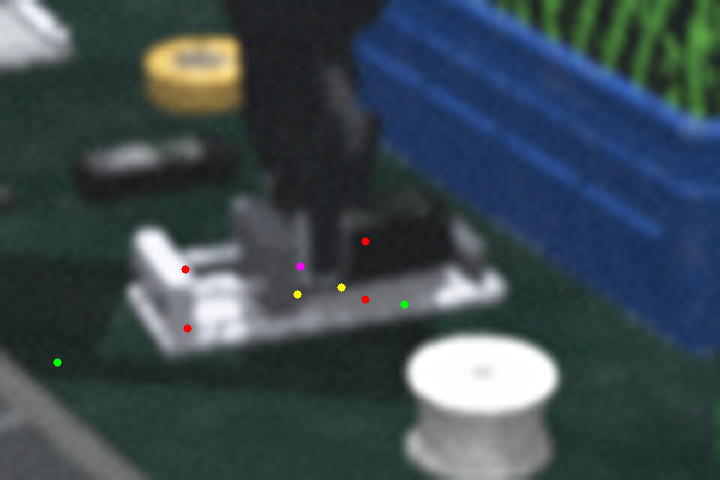

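>>> drive_tool --pt "0 0 -0.06" --pt "0.01 0 -0.12" --pt "0.01 0 -0.12" --pt "0.01 0 -0.12" --pt "0.01 0 -0.12" --turn '[0,0,0,0,0]' --hand '[1,1,0.5,0.2,0.2]'

```text
time_s: 7.22
ee_pos: [0.5118, -0.3181, 0.0117]
eef_rot: [3.138, 0.002, 1.348]
contact_force: [-0.1, -0.3, 0.7]
grip_width: 0.0654
```

>>> drive_tool --pt "0 0 0" --pt "0 0 0" --pt "0 0 0.3" --pt "0 0 0.6" --pt "0 0 0.6" --turn '[0,0,0,0,0]' --hand '[0.2,0.2,0.2,0.2,0.2]'

```text
time_s: 7.63
ee_pos: [0.5134, -0.3193, 0.0886]
eef_rot: [3.133, 0.005, 1.348]
contact_force: [0.2, -0.8, 1.3]
grip_width: 0.0683
```

```bash
sed -i 's/O_=np.array(.*)/O_=np.array([.5363,-.3217,0])/' h.py; python3 look.py 6 wrist,side; python3 - <<'E'
from h import *
s=dict(np.load("pics/side6.npz"))
im=cv2.resize(s["img"][175:255,290:410,::-1],None,fx=6,fy=6,interpolation=cv2.INTER_CUBIC)
def dot(p,c):
    u,v=proj(s,p)[0];cv2.circle(im,(int((u-290+.5)*6),int((v-175+.5)*6)),4,c,-1)
for x in (-43,45):
        for z in (0,30): dot(cr(x,-18.5,z),(0,0,255))
dot(cr(60,-30,0),(0,255,0));dot(cr(-108,-30,0),(0,255,0))
cv2.imwrite("pics/o6.png",im)
w=dict(np.load("pics/wrist6.npz"));print(rect(cloud(w),.003,.045,(.38,.61,-.4,-.22)))
E
```

```text
7.7333 [ 0.5111 -0.3173  0.0837] [3.1387 0.0017 1.3479] 0.0680562591376678 [-0.0713 -0.4858 -0.5505] [ 0.0117  0.0423 -0.0178]
(20348, (513.1, -316.7), (168.8, 59.6), -12.87, np.float64(0.0248))
```

View pics/o6.png

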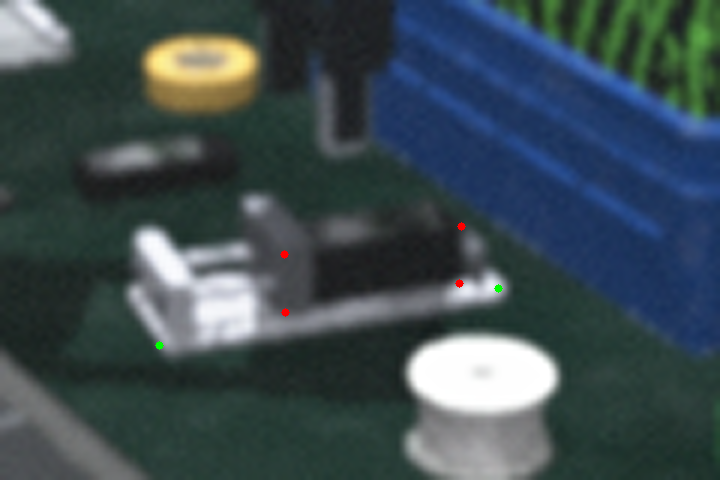

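View pics/wrist6.png

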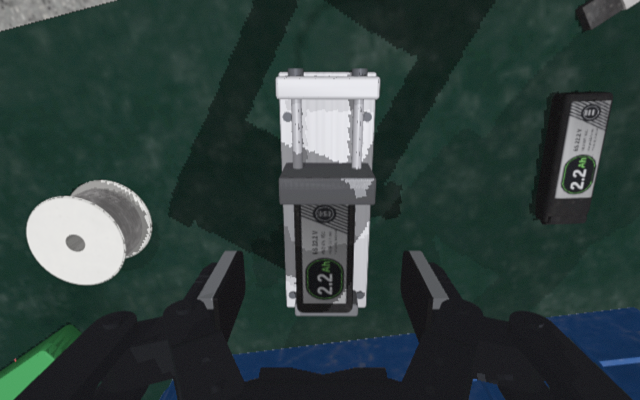

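>>> drive_tool --pt "0.2 -0.04 0" --pt "0.27 -0.05 -0.1" --pt "0.27 -0.05 -0.35" --pt "0.27 -0.05 -0.6" --pt "0.27 -0.05 -0.6" --turn '[0,0,0,0,0]' --hand '[0.2,0.2,0.2,0.2,0.2]'

```text
time_s: 8.15
ee_pos: [0.5382, -0.3187, 0.0025]
eef_rot: [-3.129, -0.007, 1.348]
contact_force: [-1.4, 1.0, -1.1]
grip_width: 0.0684
```

>>> drive_tool --pt "0 0 0" --pt "0 0 0" --pt "0 0 0" --pt "0 0 0" --pt "0 0 0" --turn '[0,0,0,0,0]' --hand '[0.6,1,1,1,1]'

```text
time_s: 8.57
ee_pos: [0.5428, -0.3245, 0.0116]
eef_rot: [3.14, 0.003, 1.348]
contact_force: [-2.6, -3.7, -0.8]
grip_width: 0.036
```

>>> drive_tool --pt "-0.01 0 0.03" --pt "-0.02 0 0.06" --pt "-0.02 0 0.09" --pt "-0.02 0 0.12" --pt "-0.02 0 0.12" --turn '[0,0,0,0,0]' --hand '[1,1,1,1,1]'

```text
time_s: 8.98
ee_pos: [0.5397, -0.3228, 0.0231]
eef_rot: [-3.14, -0.0, 1.348]
contact_force: [0.6, -4.3, -16.7]
grip_width: 0.0361
```

```bash
python3 look.py 7 wrist,side
```

```text
9.0833 [ 0.5397 -0.3228  0.0231] [-3.1403 -0.0003  1.3477] 0.0356462630003661 [  0.5276  -5.2266 -19.0636] [-0.9243 -0.5883  0.0804]
```

View pics/sc7.png

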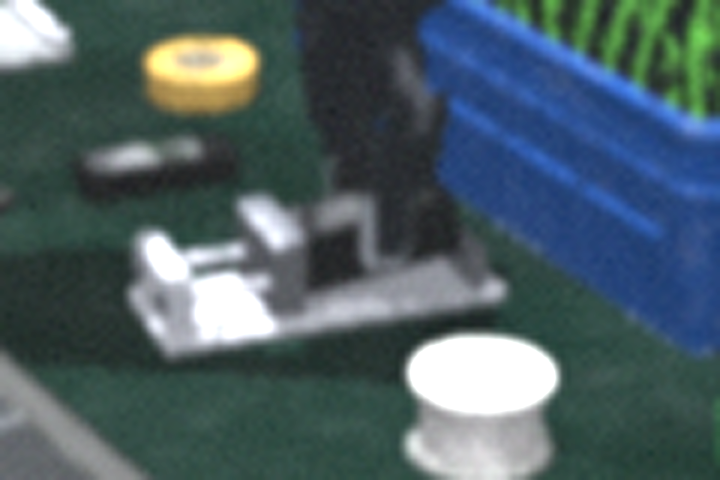

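View pics/wrist7.png

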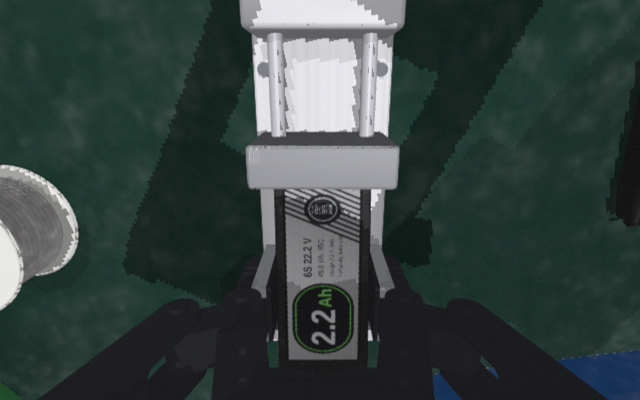

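>>> drive_tool --pt "-0.01 0 0.02" --pt "-0.01 0 0.04" --pt "-0.01 0 0.06" --pt "-0.01 0 0.07" --pt "-0.01 0 0.07" --turn '[0,0,0,0,0]' --hand '[1,1,1,1,1]'

```text
time_s: 9.5
ee_pos: [0.5413, -0.3234, 0.0332]
eef_rot: [3.137, 0.001, 1.347]
contact_force: [6.6, -3.9, -15.1]
grip_width: 0.0357
```

```bash
cat > tilt.py <<'E'
from h import *
import sys
w=dict(np.load(f"pics/wrist{sys.argv[1]}.npz"));c=cloud(w)
d=c-O_;X=d@E_*1000;Y=d@N_*1000;Z=c[...,2]*1000-6+2.4
ylim=float(sys.argv[4]) if len(sys.argv)>4 else 8
m=(abs(Y)<ylim)&(X>float(sys.argv[2]))&(X<float(sys.argv[3]))&(Z<90)&(Z>1)
x,z=X[m],Z[m];k=np.polyfit(x,z,1);r=abs(np.polyval(k,x)-z);g=r<3;k=np.polyfit(x[g],z[g],1)
print("n",m.sum(),g.sum(),"top z@x=0",k[1].round(1),"tilt",np.degrees(np.arctan(k[0])).round(2),"X",x[g].min(),x[g].max(),"z",z[g].min(),z[g].max())
E
python3 look.py 8 wrist,side; python3 tilt.py 8 -25 45; python3 tilt.py 7 -25 45
```

```text
9.6 [ 0.5413 -0.3234  0.0332] [3.1369 0.0008 1.3474] 0.03541483331929886 [  6.2721  -3.2647 -14.9212] [-0.7133 -1.4664  0.0262]
n 6625 6625 top z@x=0 47.8 tilt 19.72 X -24.99808844104536 36.22491055665224 z 37.36815636152268 61.06097764114221
n 6151 6136 top z@x=0 40.4 tilt 7.14 X -24.982829519190155 39.288848835224336 z 35.81884607048497 46.296985576466156
```

View pics/sc8.png

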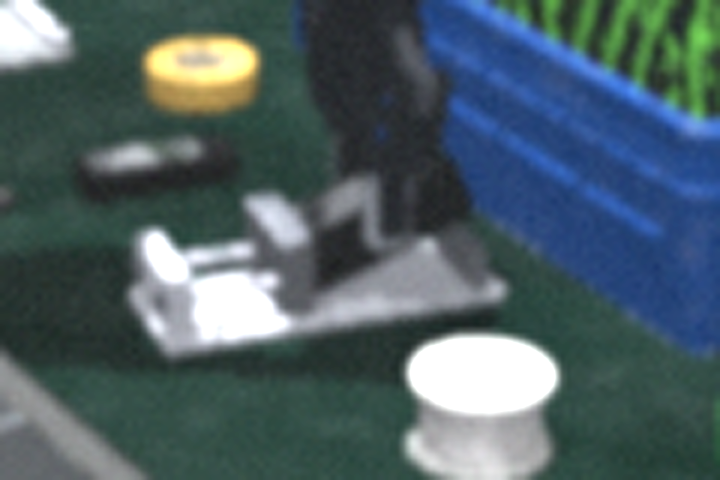

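```bash
python3 look.py 9 scene; python3 - <<'E'
from h import *
for f in ("scene9","side8"):
    s=dict(np.load(f"pics/{f}.npz"));c=cloud(s);t=np.array([.5413,-.3234,.0332])
    d=c-t;X=d@E_*1000;Y=d@N_*1000;Z=d[...,2]*1000
    for z0 in range(40,240,20):
        m=(abs(X)<95)&(abs(Y)<80)&(Z>z0)&(Z<z0+20)&(s["img"].max(-1)<110)
        if m.sum()>5: print(f,z0,m.sum(),np.percentile(X[m],[1,99]).round(0),np.percentile(Y[m],[1,99]).round(0))
E
```

```text
9.65 [ 0.5413 -0.3234  0.0332] [3.1368 0.0008 1.3475] 0.035808854447036055 [  7.1733  -3.5336 -15.2602] [-0.6889 -1.4481  0.0935]
scene9 40 167 [-16.  87.] [-73.  47.]
scene9 60 239 [-20.  90.] [-76.  57.]
scene9 80 220 [-22.  94.] [-73.  64.]
scene9 100 201 [-22.  94.] [-66.  61.]
scene9 120 137 [-40.  95.] [-39.  19.]
scene9 140 205 [-41.  19.] [-38.  13.]
scene9 160 296 [-40.  20.] [-38.  18.]
scene9 180 156 [-42.  22.] [-40.  14.]
scene9 200 268 [-43.  21.] [-40.  21.]
scene9 220 262 [-41.  18.] [-39.  14.]
side8 40 171 [-13.  95.] [-66.  73.]
side8 60 269 [-16.  94.] [-74.  77.]
side8 80 181 [-19.  87.] [-70.  71.]
side8 100 152 [-19.  10.] [-67.  58.]
side8 120 135 [-37.  29.] [-41.   6.]
side8 140 198 [-38.  30.] [-40.   4.]
side8 160 187 [-37.  34.] [-40.  12.]
side8 180 154 [-39.  33.] [-42.   7.]
side8 200 216 [-39.  31.] [-42.   7.]
side8 220 213 [-37.  34.] [-40.   4.]
```

View pics/ss9.png

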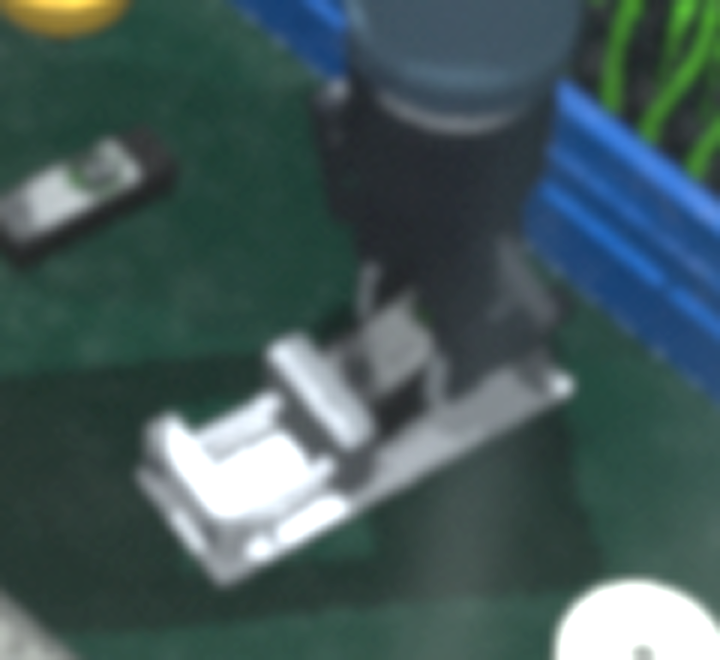

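>>> drive_tool --pt "0.05 -0.011 0" --pt "0.1 -0.023 0" --pt "0.15 -0.035 0" --pt "0.21 -0.048 0" --pt "0.21 -0.048 0" --turn '[0,0,0,0,0]' --hand '[1,1,1,1,1]'

```text
time_s: 10.07
ee_pos: [0.5664, -0.3291, 0.0341]
eef_rot: [3.139, 0.001, 1.348]
contact_force: [0.7, -0.0, -2.9]
grip_width: 0.036
```

```bash
python3 look.py 10 wrist,side; python3 tilt.py 10 -10 60
```

```text
10.1667 [ 0.5649 -0.3285  0.0334] [3.1409 0.0003 1.3483] 0.03554120980281941 [-0.2566  0.5103 -1.5707] [ 0.0277 -0.0263 -0.0052]
n 7637 7630 top z@x=0 39.8 tilt 19.18 X -9.997743415148912 59.99399181306503 z 34.610817975601414 61.826460002918985
```

View pics/sc10.png

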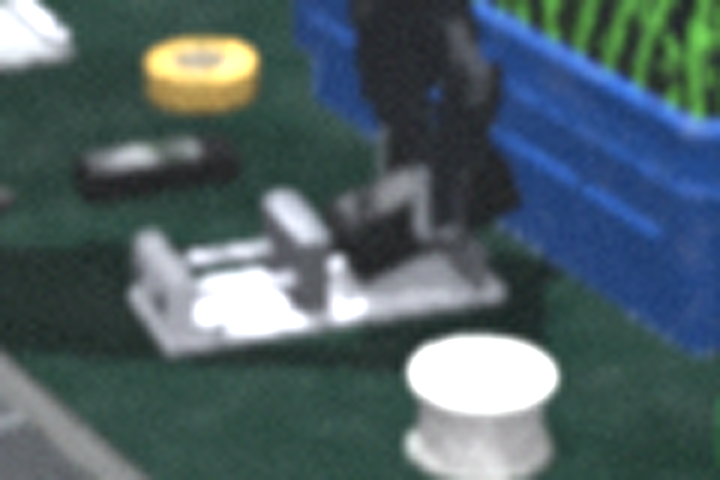

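View pics/wrist10.png

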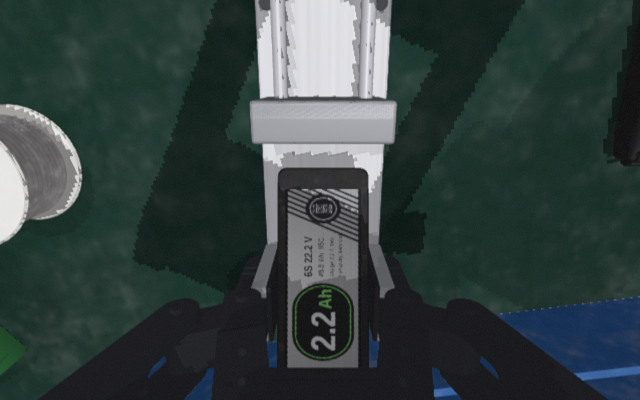

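>>> drive_tool --pt "0 0 0.2" --pt "0 0 0.5" --pt "-0.1 0.1 0.7" --pt "-0.3 0.4 0.7" --pt "-0.42 0.7 0.7" --turn '[0,0,0,0.01,0.02]' --hand '[1,1,1,1,1]'

```text
time_s: 10.58
ee_pos: [0.5136, -0.2458, 0.119]
eef_rot: [3.138, 0.003, 1.41]
contact_force: [0.1, 1.3, -3.6]
grip_width: 0.0358
```

>>> drive_tool --pt "0 0.3 0" --pt "0 0.6 0" --pt "0 0.9 0" --pt "0 1 0" --pt "0 1 0" --turn '[0.013,0.013,0.013,0.013,0.013]' --hand '[1,1,1,1,1]'

```text
time_s: 11.0
ee_pos: [0.5131, -0.1211, 0.1171]
eef_rot: [-3.141, -0.001, 1.455]
contact_force: [-0.1, -0.1, -2.4]
grip_width: 0.0354
```

>>> drive_tool --pt "0 0.3 0" --pt "0 0.6 0" --pt "0 0.9 0" --pt "0 1 0" --pt "0 1 0" --turn '[0,0,0,0,0]' --hand '[1,1,1,1,1]'

```text
time_s: 11.42
ee_pos: [0.5138, -0.0026, 0.1169]
eef_rot: [-3.141, -0.0, 1.454]
contact_force: [-0.6, -0.4, -2.2]
grip_width: 0.0357
```

>>> drive_tool --pt "0 0.3 0" --pt "0 0.6 -0.1" --pt "0 0.66 -0.2" --pt "0 0.66 -0.2" --pt "0 0.66 -0.2" --turn '[0,0,0,0,0]' --hand '[1,1,1,1,1]'

```text
time_s: 11.83
ee_pos: [0.514, 0.0735, 0.0924]
eef_rot: [-3.14, 0.001, 1.452]
contact_force: [-0.2, 0.2, -1.9]
grip_width: 0.036
```

```bash
python3 look.py 11 wrist
```

```text
11.8833 [0.5146 0.0731 0.0929] [3.1413 0.0009 1.451 ] 0.03585301557814539 [ 0.0368 -0.5435 -2.0448] [-0.02    0.0092 -0.0264]
```

View pics/wrist11.png

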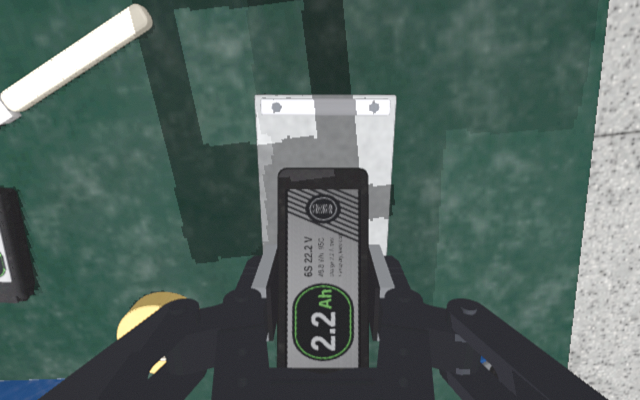

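>>> drive_tool --pt "0 0.017 -0.2" --pt "0 0.017 -0.4" --pt "0 0.017 -0.5" --pt "0 0.017 -0.56" --pt "0 0.017 -0.6" --turn '[0,0,0,0,0]' --hand '[1,1,1,1,1]'

```text
time_s: 12.3
ee_pos: [0.5181, 0.0743, 0.0229]
eef_rot: [3.134, 0.001, 1.45]
contact_force: [2.8, -2.1, 15.6]
grip_width: 0.0357
```

>>> drive_tool --pt "0 0 -0.02" --pt "0 0 -0.04" --pt "0 0 -0.06" --pt "0 0 -0.07" --pt "0 0 -0.07" --turn '[0,0,0,0,0]' --hand '[1,1,1,1,1]'

```text
time_s: 12.72
ee_pos: [0.5223, 0.0738, 0.0173]
eef_rot: [3.125, 0.0, 1.45]
contact_force: [7.7, -3.4, 13.4]
grip_width: 0.0359
```

```bash
python3 look.py 12 wrist; python3 - <<'E'
from h import *
w=dict(np.load("pics/wrist12.npz"));c=cloud(w)
for u,v in [(320,200),(320,240),(320,280),(320,320),(320,360)]: print(c[v,u])
E
```

```text
12.7667 [0.5223 0.0738 0.0173] [3.1252 0.0004 1.4497] 0.035493523387484474 [ 6.277  -2.3572 13.7828] [-0.4101 -0.5994  0.0513]
[0.48539148 0.07781306 0.03466479]
[0.50048746 0.07595493 0.03680411]
[0.51715816 0.07389141 0.0376052 ]
[0.53419997 0.07179009 0.03952364]
[0.55239807 0.06954431 0.04131789]
```

View pics/wrist12.png

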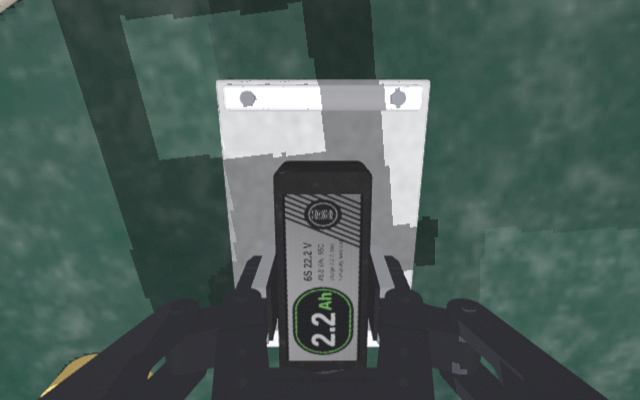

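>>> drive_tool --pt "-0.03 0 -0.01" --pt "-0.06 0.01 -0.03" --pt "-0.06 0.01 -0.05" --pt "-0.06 0.01 -0.05" --pt "-0.06 0.01 -0.05" --turn '[0,0,0,0,0]' --hand '[1,1,1,1,1]'

```text
time_s: 13.18
ee_pos: [0.5221, 0.0742, 0.0165]
eef_rot: [3.11, 0.0, 1.45]
contact_force: [7.5, -4.3, 42.4]
grip_width: 0.0357
```

```bash
python3 look.py 13 wrist; python3 - <<'E'
from h import *
w=dict(np.load("pics/wrist13.npz"));c=cloud(w)
for u,v in [(320,200),(320,240),(320,280),(320,320),(320,360)]: print(c[v,u])
E
```

```text
13.2333 [0.5221 0.0742 0.0165] [3.1101 0.0001 1.4501] 0.035605611024973775 [ 8.1431 -4.7853 42.2202] [-0.723  -0.9909  0.0981]
[0.48458691 0.07825345 0.0341157 ]
[0.50002123 0.07635181 0.03552655]
[0.51621567 0.07435878 0.03732346]
[0.53346323 0.07223509 0.03908865]
[0.55128661 0.0700445  0.04147514]
```

>>> drive_tool --pt "0 0 0.05" --pt "0 0 0.11" --pt "-0.06 0.0 0.11" --pt "-0.12 0.01 0.11" --pt "-0.12 0.01 0.11" --turn '[0,0,0,0,0]' --hand '[1,1,1,1,1]'

```text
time_s: 13.65
ee_pos: [0.5008, 0.0768, 0.0224]
eef_rot: [3.122, 0.001, 1.451]
contact_force: [16.6, -5.8, -0.5]
grip_width: 0.0361
```

```bash
python3 look.py 14 wrist,side; python3 - <<'E'
from h import *
w=dict(np.load("pics/wrist14.npz"));c=cloud(w)
for u,v in [(320,170),(320,180),(320,200),(320,240),(320,280),(320,320),(320,360)]: print(c[v,u])
s=dict(np.load("pics/side14.npz"));crop(s,240,150,340,220,7,"sp14.png",1.2)
E
```

```text
13.75 [0.5009 0.0768 0.0222] [3.1235 0.0008 1.4513] 0.03586830007451039 [15.6281 -5.6694  0.5469] [-1.0352 -2.7121  0.098 ]
[0.45310183 0.08206937 0.0372536 ]
[0.4563661  0.08168304 0.03899225]
[0.464005   0.0807476  0.03904206]
[0.47904736 0.07892388 0.04148938]
[0.49503521 0.07698087 0.04349296]
[0.51250026 0.07485111 0.04475535]
[0.53048579 0.07266367 0.04679745]
```

View pics/wrist14.png

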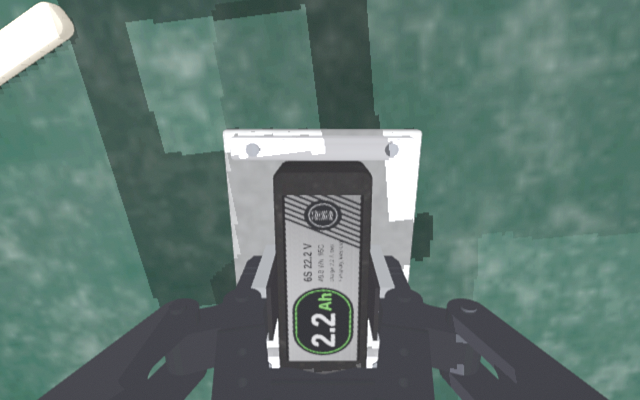

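View pics/sp14.png

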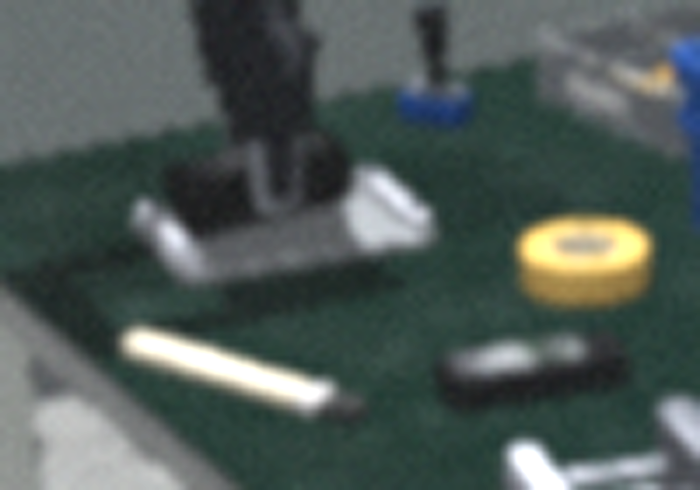

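>>> drive_tool --pt "0.05 0 0" --pt "0.1 -0.01 0" --pt "0.14 -0.015 0" --pt "0.14 -0.015 -0.03" --pt "0.14 -0.015 -0.06" --turn '[0,0,0,0,0]' --hand '[1,1,1,1,1]'

```text
time_s: 14.17
ee_pos: [0.5109, 0.0769, 0.013]
eef_rot: [3.138, 0.0, 1.451]
contact_force: [3.0, -1.7, 15.9]
grip_width: 0.0357
```

```bash
python3 look.py 15 wrist; python3 - <<'E'
from h import *
w=dict(np.load("pics/wrist15.npz"));c=cloud(w)
for u,v in [(320,170),(320,180),(320,200),(320,240),(320,280),(320,320),(320,360)]: print(c[v,u])
E
```

```text
14.2167 [0.5111 0.0769 0.0129] [3.138  0.0002 1.4514] 0.035901065781941084 [ 3.2697 -2.5368 12.3441] [-0.1994  0.1362  0.0124]
[0.46320589 0.08212778 0.03000416]
[0.46587396 0.08182901 0.03380073]
[0.47361836 0.08087465 0.03277435]
[0.48890378 0.0790133  0.03383145]
[0.50494304 0.07706219 0.03522282]
[0.52317035 0.07483206 0.03502628]
[0.54346169 0.07234618 0.03436464]
```

>>> drive_tool --pt "0 0 0" --pt "0 0 0" --pt "0 0 0" --pt "0 0 0.3" --pt "0 0 0.6" --turn '[0,0,0,0,0]' --hand '[0.5,0.2,0.2,0.2,0.2]'

```text
time_s: 14.63
ee_pos: [0.5061, 0.0775, 0.0824]
eef_rot: [-3.133, 0.0, 1.452]
contact_force: [2.3, 0.6, 0.1]
grip_width: 0.0682
```

>>> drive_tool --pt "0 0 0.3" --pt "0 -0.3 0.4" --pt "0 -0.6 0.4" --pt "0 -0.7 0.4" --pt "0 -0.7 0.4" --turn '[0,-0.01,-0.022,-0.022,-0.022]' --hand '[0.2,0.2,0.2,0.2,0.2]'

```text
time_s: 15.05
ee_pos: [0.5089, -0.009, 0.1321]
eef_rot: [-3.141, 0.001, 1.379]
contact_force: [0.3, 0.2, -0.1]
grip_width: 0.0684
```

```bash
python3 look.py 16 wrist,scene; python3 - <<'E'
from h import *
w=dict(np.load("pics/wrist16.npz"));c=cloud(w)
print("thick",rect(c,.028,.04,(.42,.6,.0,.14)))
print("thin",rect(c,.01,.03,(.45,.585,-.2,-.12)))
s=dict(np.load("pics/scene16.npz"));crop(s,190,100,310,190,6,"sp16.png",1.2)
c=cloud(s);print("thick",rect(c,.028,.045,(.42,.6,.0,.14)),"thin",rect(c,.012,.03,(.45,.585,-.2,-.12)))
E
```

```text
15.15 [ 0.5083 -0.0065  0.1315] [-3.1395 -0.0008  1.3809] 0.06804612084658865 [-0.4042  0.4403 -0.401 ] [ 0.0252 -0.0199 -0.0151]
thick (6440, (507.0, 77.3), (87.9, 37.0), -6.9, np.float64(0.0335))
thin (3564, (518.2, -157.1), (82.9, 29.4), -11.0, np.float64(0.0157))
thick (390, (504.7, 76.8), (87.3, 41.5), -7.12, np.float64(0.0354)) thin (319, (516.9, -159.1), (83.6, 30.1), -9.27, np.float64(0.0179))
```

View pics/wrist16.png

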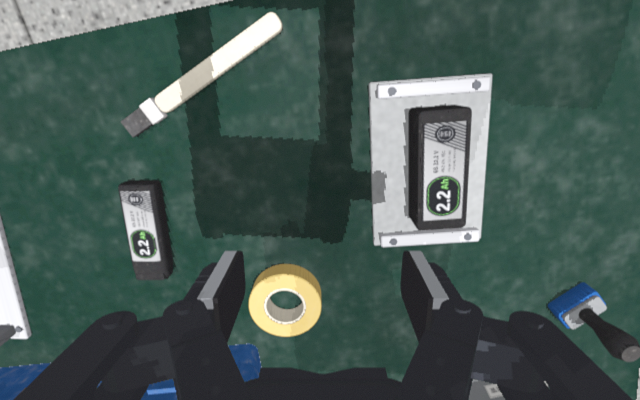

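View pics/sp16.png

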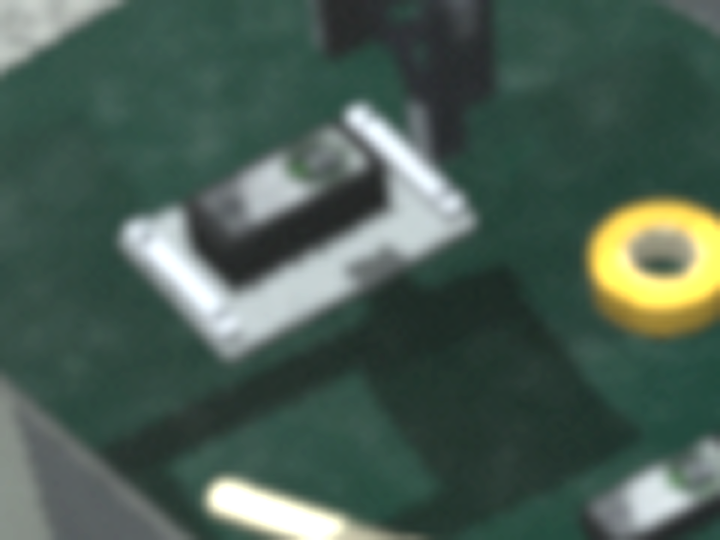

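>>> drive_tool --pt "0 -0.3 0" --pt "0.05 -0.6 0" --pt "0.085 -0.9 0" --pt "0.085 -1 -0.1" --pt "0.085 -1 -0.2" --turn '[0,0,0,0,0]' --hand '[0.2,0.2,0.2,0.2,0.2]'

```text
time_s: 15.57
ee_pos: [0.5203, -0.1287, 0.1079]
eef_rot: [3.14, 0.001, 1.381]
contact_force: [-1.3, 0.6, -0.0]
grip_width: 0.0685
```

>>> drive_tool --pt "0 -0.2 0" --pt "0 -0.26 -0.2" --pt "0 -0.26 -0.4" --pt "0 -0.26 -0.5" --pt "0 -0.26 -0.5" --turn '[0,0,0,0,0]' --hand '[0.2,0.2,0.2,0.2,0.2]'

```text
time_s: 15.98
ee_pos: [0.5169, -0.1552, 0.0445]
eef_rot: [-3.134, -0.003, 1.383]
contact_force: [-0.5, 0.1, -0.7]
grip_width: 0.0687
```

```bash
python3 look.py 17 wrist; python3 - <<'E'
from h import *
w=dict(np.load("pics/wrist17.npz"));c=cloud(w)
print("thin",rect(c,.01,.03,(.45,.585,-.2,-.12)))
E
```

```text
16.0333 [ 0.5179 -0.1557  0.0462] [-3.1365 -0.0021  1.3836] 0.06835578172344974 [-0.1767 -0.3197 -0.2163] [ 0.0289 -0.0644 -0.006 ]
thin (7648, (518.2, -157.6), (82.8, 29.0), -10.79, np.float64(0.0159))
```

View pics/wrist17.png

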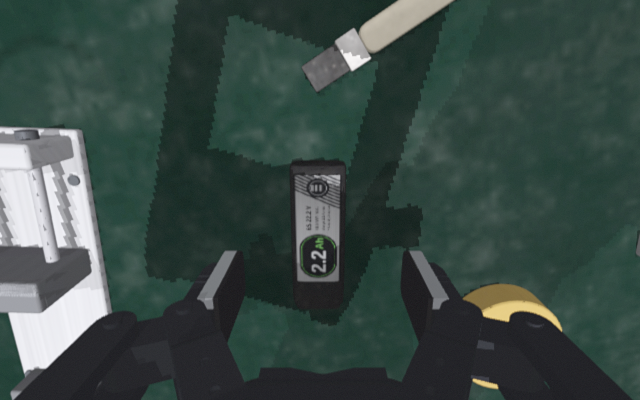

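>>> drive_tool --pt "0 -0.01 -0.2" --pt "0 -0.01 -0.36" --pt "0 -0.01 -0.36" --pt "0 -0.01 -0.36" --pt "0 -0.01 -0.36" --turn '[0,0,0,0,0]' --hand '[0.2,0.2,0.2,0.6,1]'

```text
time_s: 16.45
ee_pos: [0.5204, -0.159, 0.0064]
eef_rot: [3.14, 0.0, 1.383]
contact_force: [0.2, -0.4, -0.8]
grip_width: 0.0451
```

>>> drive_tool --pt "0 0 0" --pt "0 0 0" --pt "0 0 0" --pt "0 0 0.2" --pt "0 0 0.4" --turn '[0,0,0,0,0]' --hand '[1,1,1,1,1]'

```text
time_s: 16.87
ee_pos: [0.5184, -0.1585, 0.0533]
eef_rot: [-3.139, -0.001, 1.382]
contact_force: [1.6, -0.5, -0.9]
grip_width: 0.0267
```

```bash
python3 - <<'E'
from cell import *
s=read_state();print(s["ee_pos"],s["eef_rot"],s["grip_width"],s["contact_force"])
E
```

```text
[ 0.51841304 -0.15851148  0.05325175] [-3.13902823e+00 -8.72062258e-04  1.38224766e+00] 0.026653477675863697 [ 1.55704859 -0.50070065 -0.88434779]
```

>>> drive_tool --pt "0 0 0.2" --pt "0.1 -0.3 0.3" --pt "0.2 -0.6 0.3" --pt "0.33 -0.9 0.3" --pt "0.33 -1 0.3" --turn '[0,-0.005,-0.0116,-0.0116,-0.0116]' --hand '[1,1,1,1,1]'

```text
time_s: 17.28
ee_pos: [0.562, -0.285, 0.0911]
eef_rot: [3.135, 0.004, 1.344]
contact_force: [1.8, -1.0, -1.1]
grip_width: 0.0268
```

>>> drive_tool --pt "0 -0.2 0" --pt "0 -0.4 0" --pt "0 -0.4 -0.15" --pt "0 -0.4 -0.25" --pt "0 -0.4 -0.25" --turn '[0,0,0,0,0]' --hand '[1,1,1,1,1]'

```text
time_s: 17.7
ee_pos: [0.5568, -0.3253, 0.056]
eef_rot: [-3.136, -0.003, 1.345]
contact_force: [-0.7, -0.5, -1.9]
grip_width: 0.0269
```

```bash
python3 look.py 18 wrist,side; python3 - <<'E'
from h import *
from cell import *
d=read_state()["ee_pos"]-O_;print(d@E_*1000,d@N_*1000)
E
python3 tilt.py 18 -15 40
```

```text
17.8 [ 0.5583 -0.3257  0.0583] [-3.1391 -0.0015  1.3464] 0.02694871630627085 [-0.059   0.8852 -1.1907] [-0.0046 -0.0441 -0.0093]
22.29840268205344 1.0363344792280447
n 4587 4585 top z@x=0 62.1 tilt -0.36 X -14.99198858065887 39.965045005351854 z 60.10344778719761 64.51144465106952
```

View pics/wrist18.png

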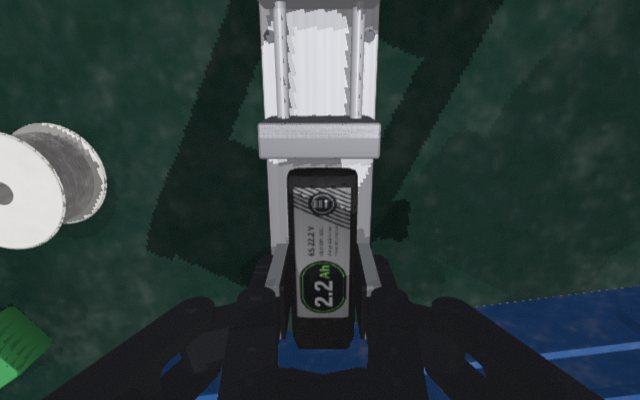

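View pics/sc18.png

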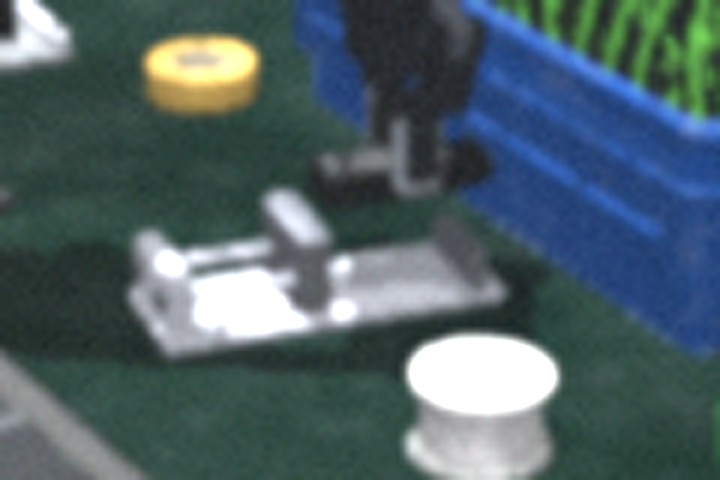

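>>> drive_tool --pt "0 -0.005 -0.1" --pt "0 -0.01 -0.2" --pt "0 -0.01 -0.24" --pt "0 -0.01 -0.27" --pt "0 -0.01 -0.29" --turn '[0,0,0,0,0]' --hand '[1,1,1,1,1]'

```text
time_s: 18.22
ee_pos: [0.5579, -0.3276, 0.0267]
eef_rot: [-3.139, 0.0, 1.347]
contact_force: [-13.1, 6.8, 25.3]
grip_width: 0.0267
```

```bash
python3 look.py 19 wrist,side;python3 tilt.py 19 -15 40
```

```text
18.3167 [ 0.5578 -0.3276  0.0266] [-3.1396  0.0002  1.3469] 0.026940693518699134 [-11.0421   3.8586  20.0121] [ 0.6727  1.3029 -0.0119]
n 4989 4989 top z@x=0 29.8 tilt 10.21 X -14.999796376610334 39.99353936871281 z 25.044173665000798 38.57110861695426
```

View pics/sc19.png

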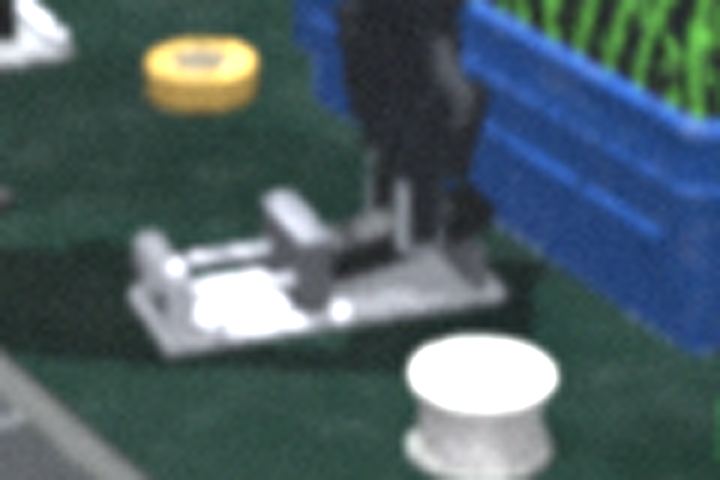

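>>> drive_tool --pt "0 0 -0.02" --pt "0 0 -0.03" --pt "0 0 -0.045" --pt "0 0 -0.055" --pt "0 0 -0.055" --turn '[0,0,0,0,0]' --hand '[1,1,1,1,1]'

```text
time_s: 18.73
ee_pos: [0.5575, -0.3276, 0.0226]
eef_rot: [-3.14, 0.001, 1.347]
contact_force: [-15.9, 7.8, 35.1]
grip_width: 0.0269
```

```bash
python3 look.py 20 wrist,side;python3 tilt.py 20 -15 40
```

```text
18.8333 [ 0.5575 -0.3276  0.0226] [-3.1397  0.0009  1.3472] 0.026849850528201966 [-16.631    7.9916  35.3488] [1.3406 2.2575 0.0236]
n 5366 5315 top z@x=0 24.1 tilt 17.44 X -14.992226693423921 39.97452446995484 z 17.721777917520683 37.4600471057892
```

View pics/sc20.png

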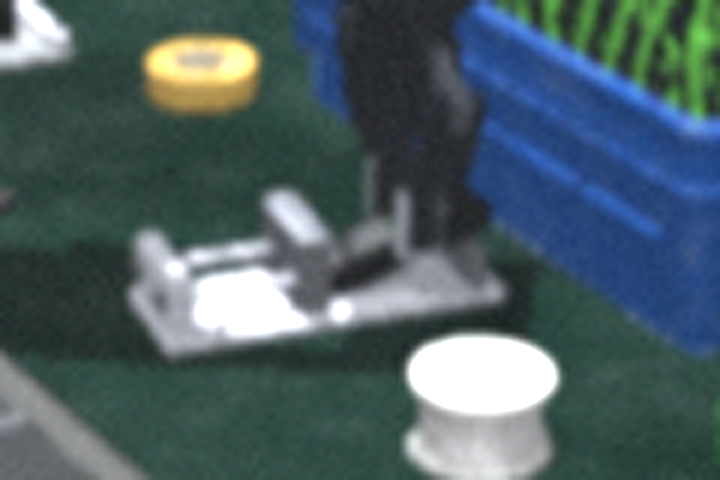

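View pics/wrist20.png

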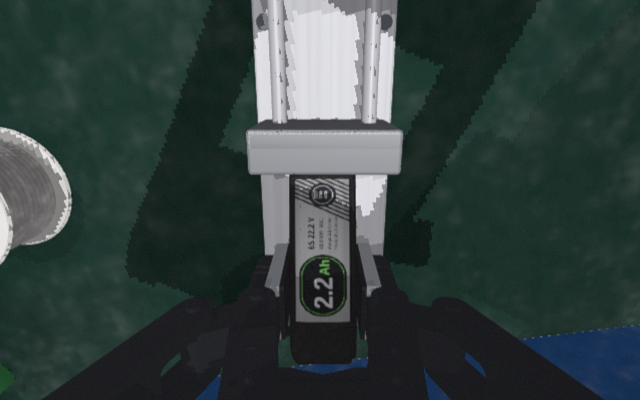

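>>> drive_tool --pt "0 0 0.03" --pt "0 0 0.065" --pt "-0.08 0.018 0.065" --pt "-0.16 0.037 0.065" --pt "-0.244 0.056 0.065" --turn '[0,0,0,0,0]' --hand '[1,1,1,1,1]'

```text
time_s: 19.25
ee_pos: [0.5323, -0.3225, 0.026]
eef_rot: [3.135, 0.001, 1.346]
contact_force: [8.8, -0.3, -0.7]
grip_width: 0.0268
```

```bash
python3 look.py 21 wrist,side,scene;python3 tilt.py 21 -15 40;python3 - <<'E'
from h import *
from cell import *
d=read_state()["ee_pos"]-O_;print(d@E_*1000,d@N_*1000)
E
```

```text
19.4 [ 0.5324 -0.3225  0.0262] [3.1351 0.0013 1.345 ] 0.026621238882751377 [ 7.7226 -0.2933 -1.8883] [-0.0711 -1.4148 -0.1271]
n 4207 4207 top z@x=0 35.2 tilt 14.47 X -14.996027283779345 31.918285944645373 z 28.928700138441087 44.00154525248528
-3.606705111477003 -1.6155933645016531
```

View pics/sc21.png

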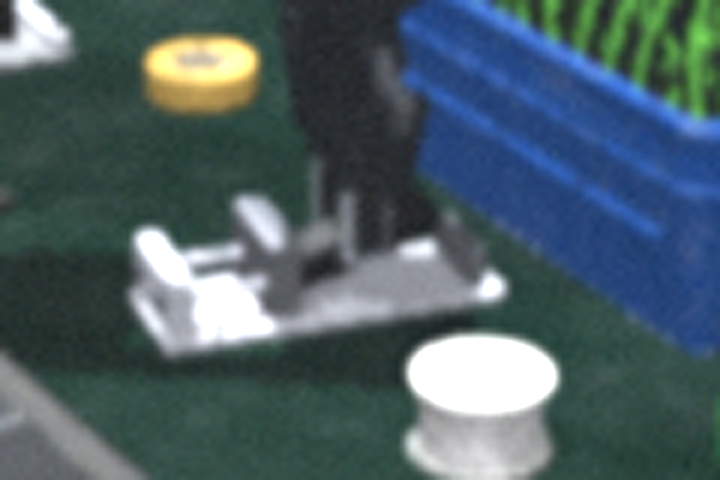

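View pics/wrist21.png

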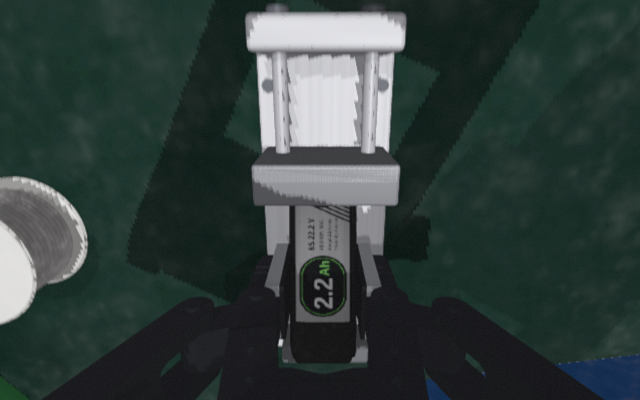

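View pics/ss21.png

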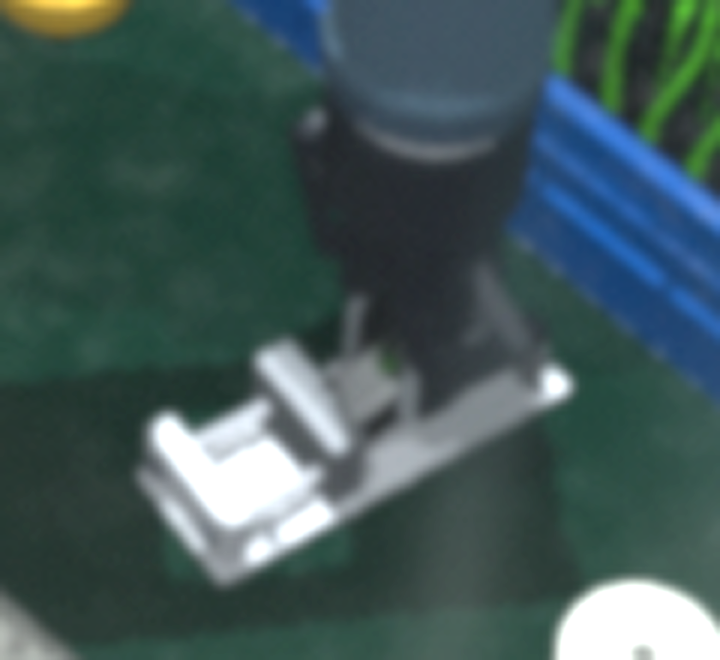

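>>> drive_tool --pt "0 0 -0.03" --pt "0 0 -0.06" --pt "0 0 -0.09" --pt "0 0 -0.12" --pt "0 0 -0.12" --turn '[0,0,0,0,0]' --hand '[1,1,1,1,1]'

```text
time_s: 19.82
ee_pos: [0.5362, -0.3242, 0.0147]
eef_rot: [3.127, 0.004, 1.345]
contact_force: [11.0, 1.1, 12.3]
grip_width: 0.0268
```

```bash
python3 look.py 22 wrist,side;python3 tilt.py 22 -15 40;python3 - <<'E'
from h import *
from cell import *
d=read_state()["ee_pos"]-O_;print(d@E_*1000,d@N_*1000)
E
```

```text
19.9167 [ 0.5362 -0.3242  0.0149] [3.1276 0.0042 1.3454] 0.026881551556618328 [11.8635  0.433  11.628 ] [ 0.2522 -1.5646 -0.1397]
n 5828 444 top z@x=0 26.3 tilt -3.66 X 16.85444729368781 24.152687712373485 z 23.494599753741483 26.99361093824549
0.4679809427840627 -2.5058726932692763
```

View pics/sc22.png

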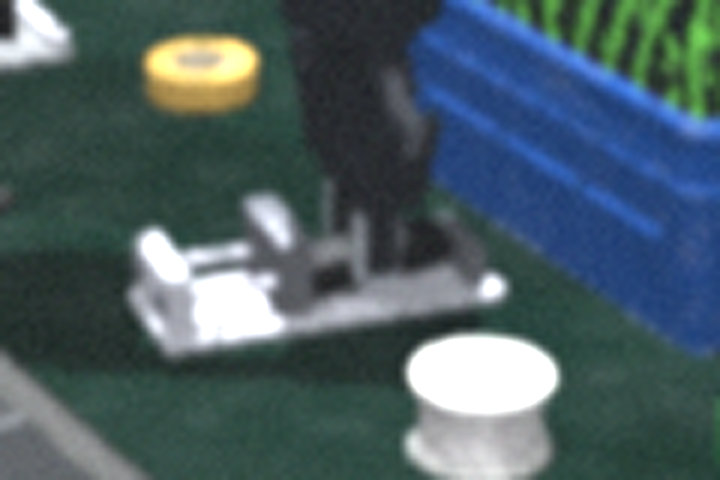

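View pics/wrist22.png

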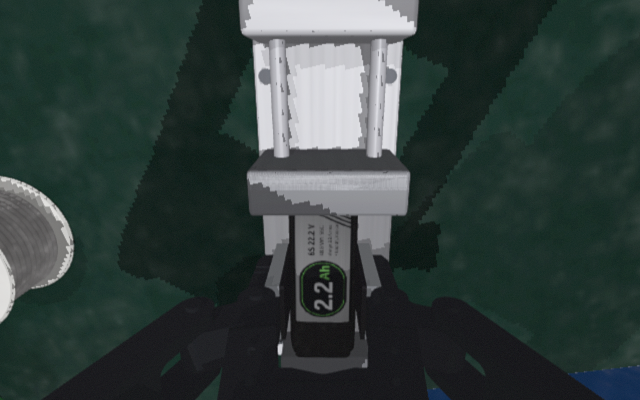

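```bash
cat > prof.py <<'E'
from h import *
import sys
w=dict(np.load(f"pics/{sys.argv[1]}.npz"));c=cloud(w)
d=c-O_;X=d@E_*1000;Y=d@N_*1000;Z=c[...,2]*1000-6+2.4
for lo in range(-50,64,4):
    m=(X>=lo)&(X<lo+4)&(abs(Y+1)<7)&(Z<45)
    if m.sum()>3: print(lo+2,m.sum(),np.percentile(Z[m],[10,50,90]).round(1))
E
python3 prof.py wrist22
```

```text
-48 500 [39.2 40.  40.7]
-44 480 [39.2 40.  40.8]
-40 468 [39.4 40.1 40.7]
-36 294 [39.  39.8 40.6]
-28 131 [19.5 20.2 21. ]
-24 317 [19.7 20.4 21.3]
-20 345 [20.1 20.9 21.8]
-16 324 [20.6 21.3 22.1]
-12 319 [21.  21.8 22.6]
-8 308 [21.6 22.3 23. ]
-4 307 [21.9 22.7 23.5]
0 302 [22.4 23.1 23.9]
4 289 [23.  23.6 24.4]
8 299 [23.3 24.  24.8]
12 273 [23.8 24.5 25.2]
16 274 [24.  24.8 25.6]
20 267 [24.3 25.  25.8]
24 266 [24.6 25.4 26.1]
28 251 [24.9 25.6 26.3]
32 244 [24.9 25.7 26.3]
36 208 [25.3 25.8 26.5]
40 11 [24.7 25.2 25.5]
44 83 [18.2 18.9 19.6]
48 196 [18.5 19.1 19.7]
52 156 [18.4 19.  19.5]
```

>>> drive_tool --pt "0 0 -0.03" --pt "0 0 -0.05" --pt "0.03 -0.007 -0.05" --pt "0.06 -0.014 -0.05" --pt "0.06 -0.014 -0.05" --turn '[0,0,0,0,0]' --hand '[1,1,1,1,1]'

```text
time_s: 20.33
ee_pos: [0.5376, -0.3243, 0.0103]
eef_rot: [3.14, 0.003, 1.347]
contact_force: [-11.0, 4.8, 36.7]
grip_width: 0.0268
```

```bash
python3 look.py 23 wrist; python3 prof.py wrist23
```

```text
20.3833 [ 0.5376 -0.3243  0.0103] [3.1396 0.0029 1.3472] 0.026572591733405544 [-10.3159   5.7545  36.3635] [ 0.831   2.0965 -0.0113]
-48 1424 [ 7.8 33.8 40.3]
-44 525 [39.3 40.1 40.9]
-40 507 [39.3 40.  40.8]
-36 452 [39.2 39.9 40.6]
-24 332 [18.3 19.  19.7]
-20 322 [18.4 19.1 19.8]
-16 327 [18.4 19.  19.7]
-12 306 [18.4 19.2 19.8]
-8 295 [18.3 19.  19.7]
-4 294 [18.4 19.1 19.9]
0 293 [18.5 19.1 19.8]
4 282 [18.6 19.2 19.9]
8 274 [18.5 19.2 19.9]
12 272 [18.3 19.1 19.9]
16 245 [18.4 19.1 19.9]
20 249 [18.4 19.2 19.7]
24 222 [18.1 18.7 19.4]
28 252 [18.  18.7 19.3]
32 198 [17.7 18.4 18.9]
36 232 [17.3 18.  18.8]
40 123 [17.2 17.8 18.5]
44 356 [13.8 16.7 19. ]
48 202 [18.3 19.  19.6]
52 8 [17.8 18.3 18.9]
```

>>> drive_tool --pt "-0.02 0.005 0" --pt "-0.02 0.005 0.02" --pt "-0.02 0.005 0.03" --pt "-0.02 0.005 0.03" --pt "-0.02 0.005 0.1" --turn '[0,0,0,0,0]' --hand '[0.7,0.4,0.2,0.2,0.2]'

```text
time_s: 20.8
ee_pos: [0.5333, -0.3214, 0.015]
eef_rot: [-3.138, -0.002, 1.346]
contact_force: [-1.0, 0.4, 0.2]
grip_width: 0.0681
```

>>> drive_tool --pt "0 0 0.2" --pt "-0.05 0 0.5" --pt "-0.1 0 0.8" --pt "-0.2 0 0.8" --pt "-0.2 0 0.8" --turn '[0,0,0,0,0]' --hand '[0.2,0.2,0.2,0.2,0.2]'

```text
time_s: 21.22
ee_pos: [0.5103, -0.3235, 0.1155]
eef_rot: [3.139, 0.002, 1.346]
contact_force: [-0.7, 0.4, 0.4]
grip_width: 0.0682
```

```bash
python3 look.py 24 wrist,side; python3 prof.py wrist24; python3 - <<'E'
from h import *
w=dict(np.load("pics/wrist24.npz"));c=cloud(w)
d=c-O_;X=d@E_*1000;Y=d@N_*1000
m=(X>-22)&(X<42)&(abs(Y)<25)&(c[...,2]>.014)&(c[...,2]<.03);pts=np.stack([X[m],Y[m]],-1).astype(np.float32);print(cv2.minAreaRect(pts))
crop(w,220,60,420,330,2.2,"w24.png",1.0)
E
```

```text
21.3167 [ 0.51   -0.3223  0.1125] [-3.1404 -0.0009  1.3452] 0.06823146164940502 [ 0.472  -0.5194 -0.5915] [-0.0292  0.0242 -0.0277]
-48 359 [-0.3 17.4 36.3]
-44 173 [ 1.7 39.8 40.7]
-40 131 [39.3 39.9 40.8]
-36 134 [39.2 40.1 40.7]
-32 97 [39.2 39.8 40.7]
-24 49 [18.4 19.2 20. ]
-20 110 [18.3 19.1 19.8]
-16 102 [18.4 19.1 19.9]
-12 109 [18.3 19.1 20. ]
-8 100 [18.3 19.3 20. ]
-4 106 [18.5 19.  19.8]
0 102 [18.6 19.5 20.1]
4 99 [18.6 19.2 19.9]
8 89 [18.3 19.2 19.8]
12 94 [18.4 19.2 20.1]
16 93 [18.6 19.1 19.8]
20 88 [18.4 19.2 19.8]
24 89 [18.5 19.  19.9]
28 90 [18.  18.7 19.5]
32 89 [18.  18.8 19.5]
36 77 [17.8 18.4 19.2]
40 88 [17.3 18.1 18.9]
44 99 [17.  18.  19.1]
48 90 [18.1 18.9 19.7]
52 76 [18.4 19.1 19.7]
56 11 [18.  18.4 18.7]
((9.987699508666992, -1.5124540328979492), (63.942779541015625, 29.02606773376465), 0.12686002254486084)
```

View pics/w24.png

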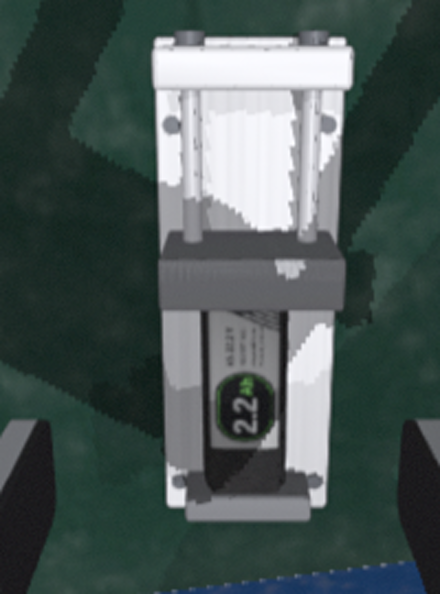

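View pics/sc24.png

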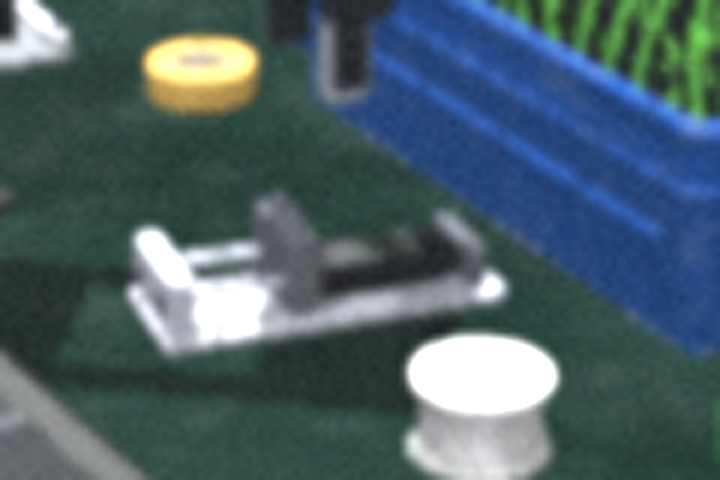

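```bash
python3 - <<'E'
from cell import *
from h import *
s=snapshot("scene");cv2.imwrite("pics/fin.png",s["img"][:,:,::-1]);c=cloud(s)
print("thick",rect(c,.028,.045,(.42,.6,.0,.14)))
hand_in();print(read_state()["time_s"])
E
```

```text
thick (391, (504.7, 75.6), (88.0, 43.2), -5.03, np.float64(0.0354))
the job is handed in; nothing more can be done
the job is handed in; nothing more can be done
```

View pics/fin.png

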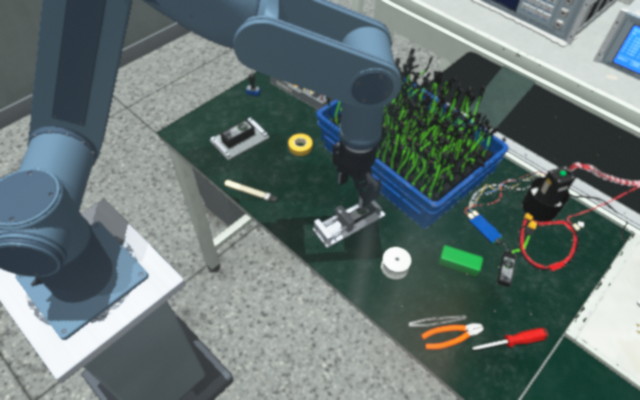

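The two packs are swapped and the job is handed in, at about 21 s of robot time. I parked the thin pack on the table, laid the thick pack on the plate, then clamped the thin pack in the cradle.

**Last checks**
- **Thick pack:** it lies flat between the end bars, within about 2 mm of the plate's centre, and lengthwise to within 0.1° by the wrist camera. The last scene-camera fit gave -5.0° instead of -6.9°, but that view is coarser and nothing had touched the pack since.
- **Thin pack:** it is label up, with its top 19 mm above the cradle floor, as a flat pack should be. It is straight to about 0.1° and about 1.5 mm off the centreline. One end is under the lip with the jaw pushed back about 5 mm; the other is against the stop.
- **Surroundings:** the last picture shows the tape, brush, reel and green look-alike where they were. The gripper was open and about 11 cm up, touching nothing.

**What went wrong on the way**
- **First grasp of the thick pack:** a sign error put it too near the jaw, where it pulled up with about 42 N. I lowered the pack, let go and regripped.
- **Laying the thick pack:** it first pressed on the plate's far end bar with about 42 N, then on the near bar with about 17 N, before I set it between them.
- **Force limit:** both 42 N readings are wrist forces, far below the 120 N limit. The first may include the fingers pulling on the jaw, so I cannot rule out that it counts against the 40 N contact limit.

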